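# Dress the foyer scent vials and lock the tray

## Task

Pull the aluminium tray well out of the riser and stand every scent reed you find in its block, grip end up, in a glass vial of its own, pushed right down to the bottom, with the vials left standing upright. Then push the tray fully home and lock it by dropping the steel pin all the way down through the bracket hole and the tray's ear. Leave the key in the tray and do not knock over the refill bottle or the candle.

Things in the scene. Friction and masses are not known exactly. Their poses are not given: they have to be found in the camera images.
- riser: Fixed low ash riser on the credenza, 220 deep (x) x 340 wide (y) x 150 mm high, slatted top, open front; a planter and an acrylic box stand on the rear of its top. Origin: on the credenza surface, middle of its front edge; +x points to its back, +y to its left seen from the robot, z up. The tray slides out along -x.
- tray (a joint): Aluminium pull-out tray, 240 mm wide, walls 18 mm, floor 10 mm above the credenza. 0 = fully home (start), grows as it is pulled to the robot, 0.14 m = stop. Sticks out 85 mm in front of the riser when home. About 1.5 N of friction; stays where left. Carries the reed block, two pairs of sunglasses behind it and a key in front of it.
- tray_grip (a point): Middle of the tray's upright ash pull plate, the place to grip (45 mm above the credenza). The plate is 10 mm thick along the sliding direction (riser x), 70 mm wide along y, its top edge 60 mm above the credenza; free on both faces. Moves with the tray.
- reed_block (a point): Centre of the upper face (42 mm above the credenza) of the ash reed block fixed on the tray: 34 (x) x 190 (y) x 32 mm, four 8.5 mm vertical through holes in a row at y = -75, -25, +25, +75 mm, axes as the riser's. Moves with the tray; under the riser's top, 50 mm behind its front edge, while the tray is home.
- lock_hole (a point): Centre, at the upper face, of the 12 mm hole in the fixed lock bracket (plate 40 x 50 x 6 mm, 58 mm above the credenza) 65 mm in front of the riser's left end. The tray's ear, 6 mm thick with a 12 mm hole, lies under it (upper face 40 mm above the credenza); the holes line up only with the tray home. Free below down to the credenza. Axes as the riser's.
- lock_home (a point): The point where the pin's tip hangs when the pin is fully down in the lock: 10 mm above the credenza, 48 mm straight below lock_hole.
- pin: Steel lock pin, 92 mm long, origin at its tip, z up along it: round-ended shaft 8 mm thick and 48 mm long, then a collar 20 mm wide and 4 mm thick that stops it on the bracket, then a 14 mm wide, 40 mm long cylindrical grip (52 to 92 mm above the tip). 60 g. Starts upright, tip 5 mm above the credenza, in a 45 mm deep, 9 mm hole of a fixed ash block (40 x 40 x 50 mm).
- reed1: Wooden scent reed, 112 mm long, origin at its lower tip, z up along it: dark round-ended shaft 7 mm thick, and over its top 30 mm (82 to 112 mm above the tip) a paler cylindrical grip 12 mm wide. 20 g. Starts upright in a hole of the tray's reed block, tip on the tray floor, 10 mm above the credenza; it may be absent (None from the start). All reeds are alike.
- reed2: Wooden scent reed, 112 mm long, origin at its lower tip, z up along it: dark round-ended shaft 7 mm thick, and over its top 30 mm (82 to 112 mm above the tip) a paler cylindrical grip 12 mm wide. 20 g. Starts upright in a hole of the tray's reed block, tip on the tray floor, 10 mm above the credenza; it may be absent (None from the start). All reeds are alike.
- reed3: Wooden scent reed, 112 mm long, origin at its lower tip, z up along it: dark round-ended shaft 7 mm thick, and over its top 30 mm (82 to 112 mm above the tip) a paler cylindrical grip 12 mm wide. 20 g. Starts upright in a hole of the tray's reed block, tip on the tray floor, 10 mm above the credenza; it may be absent (None from the start). All reeds are alike.
- reed4: Wooden scent reed, 112 mm long, origin at its lower tip, z up along it: dark round-ended shaft 7 mm thick, and over its top 30 mm (82 to 112 mm above the tip) a paler cylindrical grip 12 mm wide. 20 g. Starts upright in a hole of the tray's reed block, tip on the tray floor, 10 mm above the credenza; it may be absent (None from the start). All reeds are alike.
- vial1: Loose heavy glass scent vial, about 0.3 kg, origin at the centre of its underside: round foot 64 mm wide, 12 mm thick, carrying an upright tube 28 mm wide with an 11 mm bore, 63 mm deep, open at the top 75 mm above the credenza. All four vials are alike, empty at the start, and each takes one reed.
- vial1_floor (a point): Centre of the bore's floor in vial1, 12 mm above the vial's underside; the bore's mouth is 63 mm above it.
- vial2: Loose heavy glass scent vial, about 0.3 kg, origin at the centre of its underside: round foot 64 mm wide, 12 mm thick, carrying an upright tube 28 mm wide with an 11 mm bore, 63 mm deep, open at the top 75 mm above the credenza. All four vials are alike, empty at the start, and each takes one reed.
- vial2_floor (a point): Centre of the bore's floor in vial2, 12 mm above the vial's underside; the bore's mouth is 63 mm above it.
- vial3: Loose heavy glass scent vial, about 0.3 kg, origin at the centre of its underside: round foot 64 mm wide, 12 mm thick, carrying an upright tube 28 mm wide with an 11 mm bore, 63 mm deep, open at the top 75 mm above the credenza. All four vials are alike, empty at the start, and each takes one reed.
- vial3_floor (a point): Centre of the bore's floor in vial3, 12 mm above the vial's underside; the bore's mouth is 63 mm above it.
- vial4: Loose heavy glass scent vial, about 0.3 kg, origin at the centre of its underside: round foot 64 mm wide, 12 mm thick, carrying an upright tube 28 mm wide with an 11 mm bore, 63 mm deep, open at the top 75 mm above the credenza. All four vials are alike, empty at the start, and each takes one reed.
- vial4_floor (a point): Centre of the bore's floor in vial4, 12 mm above the vial's underside; the bore's mouth is 63 mm above it.
- key: Flat steel key, 62 mm long, 4 mm thick, loose in the front of the tray; stays there.
- refill: Closed amber refill bottle, 56 mm wide, 130 mm high, loose bystander. Origin under its middle.
- candle: Closed ceramic candle jar, 60 mm wide, 65 mm high, loose bystander. Origin under its middle.
Not all that is in view belongs to the job. What is shaped like the vial3 but orange, red or turquoise is not meant.

How it is judged:
By the outcome, as a careful person would: the job done as asked, in the order asked, and still so for the second after the job is handed in, with the robot touching nothing.
Of reed1, reed2, reed3, reed4 only 2 to 4 are there at a start; the rules pass over those that are not, and their reading is None.
At some moment in a run one of vial1, vial2, vial3, vial4 may be knocked a few centimetres aside while the robot is not near it.
It also fails if it takes over 210 s, if anything falls off the work surface, if the arm or the gripper's body presses on something with over 40 N, if the wrist force passes 120 N, or if a joint passes its speed limit or range.

## Robot

A 6-joint arm with a two-finger parallel gripper is mounted at the origin on the work surface. World frame = base frame: x ahead of the robot, y to its left, z up, the work surface at z = 0. Lengths are in m, angles in rad, forces in N, time in s.
With the tool pointing down it reaches from about 0.225 to 0.875 m from the base axis. Payload 3.4 kg.
Tool frame: the origin (TCP) lies on the centre line of the jaws, within the pads' length; the fingertips stand 19 mm ahead of it and the grasp point (between the pads) is the TCP; z points along the fingers, y is the direction in which the jaws open and shut (so a half turn about z gives the same grasp; the last joint's range is limited). The gripper opens to 85 mm and grips with 20 to 120 N. Pads are 22 mm wide; open, the fingers measure 114 mm over their backs; the gripper's body (76 mm by 85 mm) begins 54 mm behind the grasp point. The pads swing forward as they close: fully open they stand 13 mm farther back than shut.
Start: joints at [1.032, 0.276, 1.505, -0, 1.361, -0.121], TCP at [0.233, 0.526, 0.25] pointing down, gripper open.
Joint ranges: [-2.89, 2.89], [-0.75, 2.08], [0.22, 2.7], [-1.18, 4.32], [0.11, 2.71], [-2.7, 2.7]. Speed limits (rad/s): [2.57, 2.57, 3.14, 3.14, 3.14, 3.14].

## Interface

Orientations are given as a unit quaternion [w, x, y, z].
In Python, from rig import monitor, eyes, manip, models gives the robot as it stands.
- The arm moves only by the tool send_rows, never from a script. Its argument "deltas" is a list of rows, each an object with "dp": the shift along the world's x, y, z each as a share of 0.12 m, from -1 to 1, a list of three; "rotation": the turn, a rotation vector about the world's x, y, z each as a share of 0.5 rad, from -1 to 1, a list of three. In form: [{"dp": [dx, dy, dz], "rotation": [rx, ry, rz]}, ...]. A call has 1 to 12 rows; each row is the pose to reach, as a shift and turn from the pose commanded when the call began; what a row does not reach only later rows make up. A row lasts 1/12 s, in which the tool goes at most 41.7 mm and 7.16 degrees, less where a joint would pass 70% of its speed; a pose out of reach is approached as far as the arm can. A call with a number of a shift or a turn outside -1 to 1 is refused whole. A call with a gripper value outside its range is refused whole. "fingers" is the closure, from -1 (fully open) to 1 (shut), set as the call begins (left out, the last holds). The fingers move at their own pace and stop on an object; "grip_force" is the grip in N (left out, the last holds). Time passes only in rows, so rows that repeat a pose let the fingers close. It gives the time, the measured TCP pose, the force and the opening at its end, in the units of the state.
- monitor.get_state(): the state, without advancing time (a new reading comes with each control period).
- eyes.get_image(name): name is "scene" or "top" or "wrist"; returns a dict with "color" (480x640x3 uint8, red, green, blue), "depth" (480x640 float32, m along the optical axis (not along the pixel's ray), 0 where there is no reading), "mtx" (3x3 intrinsics, pixels), "rvec" (rotation vector, rad) and "tvec" (3), from world to camera coordinates, as OpenCV has them. Camera axes: x right, y down, z forward; pixel columns grow to the right and rows downward; lengths in m; the calibration is good to about 2 mm. A picture is of the moment at which its call begins.
- manip.sign_off(): hands the job in, once; it reports no verdict.
Trained networks look in a picture, given as the dict that the camera call returned (one of the last four; its "shot" number tells which), for a name from the list of things; names that differ only in an ending like _2 or _b are one class to them, and where a whole thing is asked for, a point or a joint stands for the part that bears it (a point fixed in the world has none). Each returns a list of dicts, best first, with "score" (0 to 1); they miss things now and then, are a little off and sometimes report something else, mostly with a low value. They report only what shows in the picture. A call takes as long as a camera call. They do not tell look-alikes from the thing itself.
- models.find_in(name, picture): "box" ([left, top, right, bottom] in pixels, round what is visible of it).
The state is a dict: "clock": time; "qpos": joint angles; "qd": joint speeds; "effort": joint torques, N m; "position": TCP position; "ee_rot": TCP orientation; "contact_force": force on the tool from outside, world axes, zero at the start; "moment": the same for the moment, N m; "width": finger opening in m.
Only numpy, scipy, OpenCV 4.12 (cv2) and the standard library are available. Lean on these libraries where they do the work, as an engineer would, in place of code of your own. Each camera call takes 0.05 s, during which the arm holds its last target.

## Working session

There is one attempt and no reset: what is moved stays moved. The work goes in short steps, Python scripts to look and compute and a tool call to move; the robot and the scene stay as the last step left them, time stands still between calls to the robot, and variables do not carry over. Pictures are saved under pics/ and viewed, and the job is handed in when it is done.

Besides the shell and the picture viewer there is one more tool, called after "Call:" as name(argument=value, ...) on one line, values as JSON. send_rows: Moves the arm, as the interface text tells. Its arguments: {"type":"object","properties":{"deltas":{"type":"array","items":{"type":"object","properties":{"dp":{"type":"array","items":{"type":"number"}},"rotation":{"type":"array","items":{"type":"number"}}}}},"fingers":{"type":"number"},"grip_force":{"type":"number"}},"required":["deltas"]}

```bash
ls; mkdir -p pics; cat > h.py <<'E'
import numpy as np, cv2
from rig import monitor, eyes, manip, models
def cam(p):
    R=cv2.Rodrigues(np.array(p["rvec"],float))[0]; return np.array(p["mtx"],float),R,np.array(p["tvec"],float).ravel()
def ray(p,u,v):
    K,R,t=cam(p); d=R.T@np.linalg.solve(K,[u,v,1.0]); return -R.T@t,d
def at_z(p,u,v,z):
    o,d=ray(p,u,v); return o+d*(z-o[2])/d[2]
def at_d(p,u,v):
    o,d=ray(p,u,v); D=p["depth"][int(round(v)),int(round(u))]; return o+d*D
def proj(p,X):
    K,R,t=cam(p); c=R@np.asarray(X,float)+t; q=K@c; return q[:2]/q[2]
def cloud(p):
    K,R,t=cam(p); v,u=np.mgrid[0:480,0:640]; D=p["depth"]
    c=np.stack([(u-K[0,2])/K[0,0]*D,(v-K[1,2])/K[1,1]*D,D],-1); W=(c-t)@R; W[D<=0]=np.nan; return W
def save(p,n): cv2.imwrite("pics/"+n,cv2.cvtColor(p["color"],cv2.COLOR_RGB2BGR))
E
python3 - <<'E'
from h import *
print(monitor.get_state())
for n in ["scene","top","wrist"]:
    p=eyes.get_image(n); save(p,n+"0.png"); o,d=ray(p,320,240); print(n,o,d,p["mtx"][0][0])
    for k in ["vial1","reed1","pin","tray","reed_block","tray_grip","lock_hole","refill","candle","key"]:
        try: print(k,[(np.round(r["box"]).astype(int).tolist(),round(r["score"],2)) for r in models.find_in(k,p)])
        except Exception as e: print(k,e)
E
```

```text
pics
{'clock': 0.0, 'qpos': array([ 1.03199983e+00,  2.76603302e-01,  1.50615472e+00, -3.68541394e-05,
        1.36067788e+00, -1.21010480e-01]), 'qd': array([-1.07365647e-03, -5.31403583e-04,  9.30484660e-06,  1.56761409e-04,
       -1.71844669e-03,  8.09911783e-04]), 'effort': array([-3.00860076e-03, -4.16769111e+01, -2.45802552e+01, -3.66975546e-04,
        1.09451966e-02,  2.43815848e-07]), 'position': array([0.23306396, 0.52510394, 0.24942633]), 'ee_rot': array([-2.81514005e-04,  2.07373237e-01,  9.78261463e-01, -8.77757979e-04]), 'contact_force': array([ 0.8815967 ,  0.37139254, -1.00961607]), 'moment': array([ 0.04835328, -0.01259509, -0.01232804]), 'width': 0.08525594784955288}
scene [ 0.53736343 -0.49216111  0.64717778] [-0.01747989  0.71386436 -0.70024783] 445.58389647046874
vial1 [([286, 186, 314, 227], 0.96), ([232, 178, 260, 217], 0.86), ([327, 194, 356, 233], 0.73), ([242, 152, 269, 190], 0.73), ([305, 125, 330, 164], 0.68), ([331, 155, 360, 196], 0.61), ([286, 151, 312, 187], 0.6), ([343, 126, 366, 161], 0.6), ([404, 170, 436, 225], 0.47)]
reed1 [([346, 287, 475, 448],
[... 720 characters left out ...]
[([290, 278, 303, 291], 0.66), ([164, 217, 199, 246], 0.3)]
tray [([359, 107, 483, 225], 0.59)]
reed_block [([355, 108, 481, 225], 0.69)]
tray_grip [([356, 86, 483, 228], 0.81), ([235, 216, 267, 250], 0.47), ([162, 216, 199, 244], 0.46)]
lock_hole [([324, 13, 557, 228], 0.8), ([354, 86, 483, 224], 0.6)]
refill [([226, 133, 256, 165], 0.62)]
candle []
key [([442, 189, 458, 218], 0.56)]
wrist [0.16139859 0.55721445 0.37430848] [ 0.27191423 -0.11359712 -0.95568501] 395.1766702174796
vial1 [([248, 411, 304, 443], 0.97), ([361, 399, 418, 458], 0.91), ([203, 337, 263, 422], 0.55)]
reed1 []
pin []
tray [([247, 412, 304, 442], 0.68)]
reed_block []
tray_grip []
lock_hole []
refill []
candle []
key []
```

View pics/scene0.png

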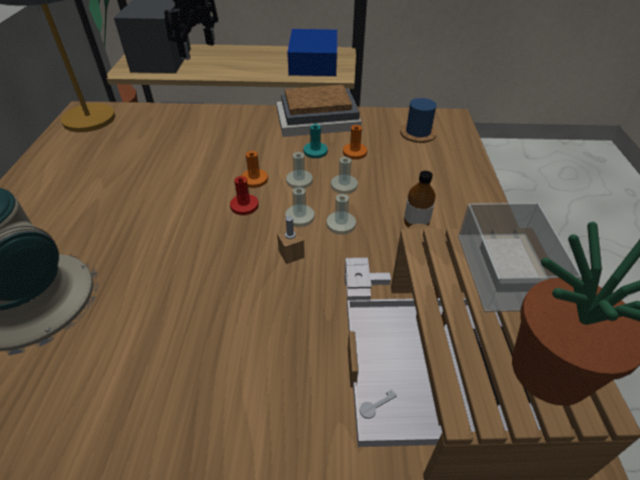

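View pics/top0.png

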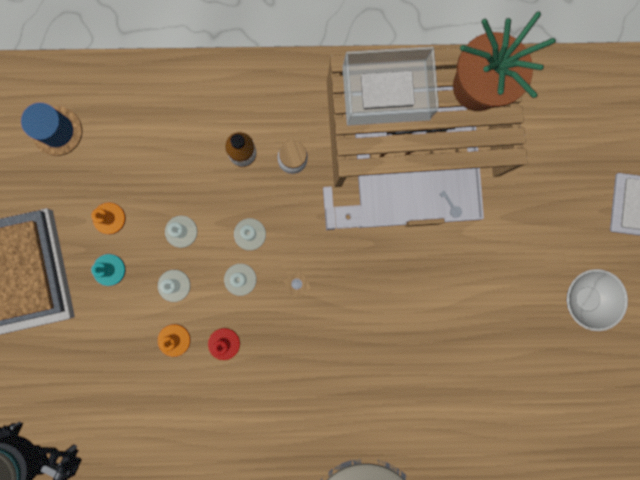

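View pics/wrist0.png

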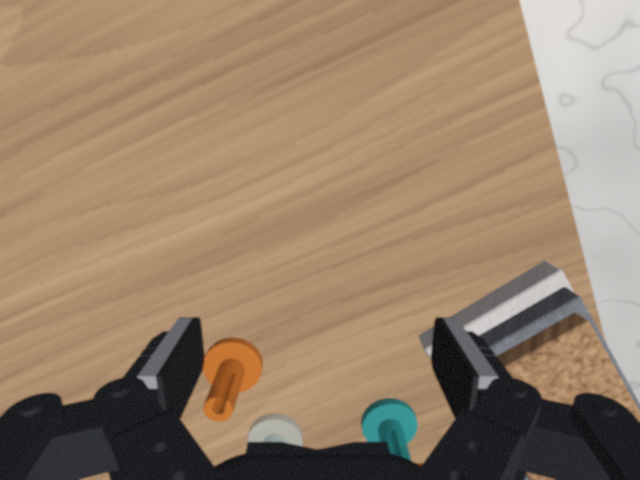

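The pictures show four clear vials in top at (180,231), (249,234), (173,285) and (240,279). The look-alikes to avoid are orange (108,217) and (174,340), turquoise (108,270) and red (224,343). The pin is at (297,284), the refill at (240,147), the candle at (292,155), the bracket hole near (348,216) and the pull plate at (425,222). Next I'll measure these.

```bash
python3 - <<'E'
from h import *
p=eyes.get_image("top"); c=p["color"]
crop=cv2.resize(c[80:240,310:500],None,fx=4,fy=4,interpolation=cv2.INTER_CUBIC)
cv2.imwrite("pics/c1.png",cv2.cvtColor(crop,cv2.COLOR_RGB2BGR))
crop=cv2.resize(c[200:310,140:320],None,fx=4,fy=4,interpolation=cv2.INTER_CUBIC)
cv2.imwrite("pics/c2.png",cv2.cvtColor(crop,cv2.COLOR_RGB2BGR))
hsv=cv2.cvtColor(c,cv2.COLOR_RGB2HSV)
m=((hsv[...,1]<70)&(hsv[...,2]>80)).astype(np.uint8); m[:200]=0; m[310:]=0; m[:,:140]=0; m[:,320:]=0
n,l,s,ce=cv2.connectedComponentsWithStats(m)
for i in range(1,n):
    if s[i,4]>60: print(s[i],ce[i],at_z(p,*ce[i],.012))
for u,v in [(180,231),(249,234),(173,285),(240,279),(297,284),(348,216),(425,222),(240,147),(292,155)]: print(u,v,at_d(p,u,v).round(3),at_z(p,u,v,.012).round(3))
W=cloud(p)
for u,v in [(340,175),(522,160),(430,160),(345,190),(360,195),(400,195),(480,215)]:print(u,v,W[v,u].round(3))
E
```

```text
[164 215  34  33 847] [180.49114522 231.19126328] [0.57290661 0.3523656  0.012     ]
[234 218  32  33 837] [249.40501792 233.87335723] [0.56479076 0.21605163 0.012     ]
[224 263  33  33 848] [239.7370283  279.22051887] [0.47522827 0.23668239 0.012     ]
[157 269  34  33 859] [173.330617  285.2363213] [0.46627886 0.36764088 0.012     ]
[291 278  12  12 110] [296.25454545 283.64545455] [0.46398474 0.12498333 0.012     ]
180 231 [0.569 0.342 0.072] [0.573 0.353 0.012]
249 234 [0.561 0.212 0.077] [0.565 0.217 0.012]
173 285 [0.468 0.356 0.074] [0.467 0.368 0.012]
240 279 [0.476 0.231 0.077] [0.476 0.236 0.012]
297 284 [0.465 0.124 0.1  ] [0.463 0.124 0.012]
348 216 [ 0.598  0.018 -0.001] [0.597 0.019 0.012]
425 222 [ 0.578 -0.125  0.061] [ 0.581 -0.136  0.012]
240 147 [0.717 0.223 0.124] [0.739 0.232 0.012]
292 155 [0.711 0.128 0.067] [0.721 0.128 0.012]
340 175 [0.658 0.044 0.151]
522 160 [ 0.679 -0.284  0.15 ]
430 160 [ 0.682 -0.119  0.149]
345 190 [0.65  0.023 0.001]
360 195 [ 0.637 -0.005  0.026]
400 195 [ 0.637 -0.088  0.006]
480 215 [ 0.593 -0.245  0.018]
```

View pics/c1.png

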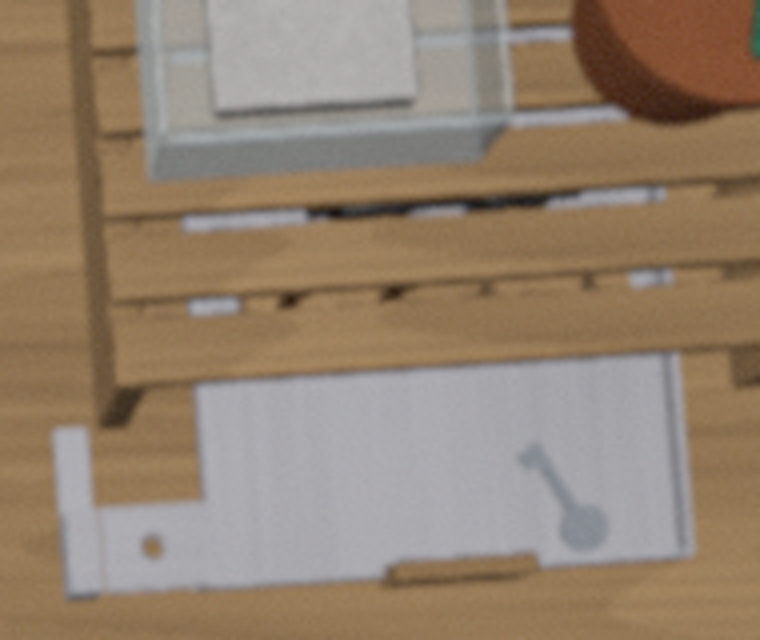

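View pics/c2.png

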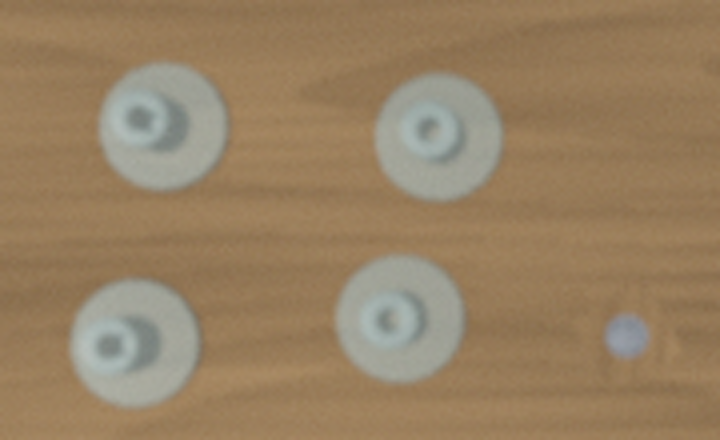

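```bash
python3 - <<'E'
from h import *
p=eyes.get_image("top")
f=lambda a,b,z:at_z(p,310+(a+.5)/4-.5,80+(b+.5)/4-.5,z)
A=f(115,388,.15);B=f(675,352,.15);d=(A-B)/np.linalg.norm(A-B);yaw=np.arctan2(-d[0],d[1]);print("front",A,B,yaw)
C=f(72,597,.064);D=f(690,555,.018);print("tray front",C,D)
E1=f(388,568,.06);F=f(537,557,.06);print("plate",E1,F,np.arctan2(-(E1-F)[0],(E1-F)[1]))
H=f(151.5,546,.058);print("hole",H)
# plate cloud
W=cloud(p); m=(W[...,2]>.045)&(W[...,2]<.065)&(W[...,0]>.5)&(W[...,0]<.62)&(W[...,1]<0)&(W[...,1]>-.25)
P=W[m];print(len(P),np.median(P,0)); q=P[:,:2]-P[:,:2].mean(0);print(cv2.minAreaRect(P[:,:2].astype(np.float32)))
m=(W[...,2]>.145)&(W[...,2]<.155)&(W[...,1]<.06)&(W[...,0]>.6);P=W[m]
# front edge points: min x per y bin
b=[(y,np.nanpercentile(P[abs(P[:,1]-y)<.006][:,0],2)) for y in np.arange(-.27,.03,.015)]
b=np.array(b);print(np.polyfit(b[:,0],b[:,1],1), P[:,1].min(),P[:,1].max())
E
```

```text
front [0.65523046 0.0465717  0.15      ] [ 0.66689349 -0.2050358   0.15      ] 0.04632092216092168
tray front [0.56813074 0.06306852 0.064     ] [ 0.58597958 -0.24922945  0.018     ]
plate [ 0.57930089 -0.08968912  0.06      ] [ 0.58317769 -0.16196124  0.06      ] 0.053590289034745414
hole [0.59234271 0.02386842 0.058     ]
232 [ 0.58030214 -0.12148898  0.05900617]
((0.5812411904335022, -0.07916311174631119), (0.16494758427143097, 0.038207441568374634), 80.55708312988281)
[-0.04625045  0.66127113] -0.29317239959108515 0.056285907872431054
```

Riser yaw is about 0.047 rad and the plate centre is about (0.581, -0.126). That puts it 86 mm in front of the riser front, which agrees with the description. I'm moving the gripper over it now, with the jaws along riser x.

Call:
send_rows(deltas=[{"dp": [0.25,-0.25,0],"rotation": [0,0,-0.2]},{"dp": [0.5,-0.5,0],"rotation": [0,0,-0.4]},{"dp": [0.75,-0.75,0],"rotation": [0,0,-0.6]},{"dp": [1,-1,0],"rotation": [0,0,-0.8]},{"dp": [1,-1,0],"rotation": [0,0,-1]}], fingers=-0.2)

```text
clock: 2.17
position: [0.358, 0.4009, 0.2504]
ee_rot: [0.002, 0.447, 0.894, -0.001]
contact_force: [-0.2, -0.2, 1.1]
width: 0.0511
```

Call:
send_rows(deltas=[{"dp": [0.25,-0.25,0],"rotation": [0,0,-0.2]},{"dp": [0.5,-0.5,0],"rotation": [0,0,-0.4]},{"dp": [0.75,-0.75,0],"rotation": [0,0,-0.6]},{"dp": [1,-1,0],"rotation": [0,0,-0.8]},{"dp": [1,-1,0],"rotation": [0,0,-1]}])

```text
clock: 2.58
position: [0.4786, 0.2806, 0.2503]
ee_rot: [0.003, 0.655, 0.756, 0.0]
contact_force: [-0.5, 0.6, -0.1]
width: 0.0515
```

Call:
send_rows(deltas=[{"dp": [0.3,-0.3,0],"rotation": [0,0,-0.1]},{"dp": [0.6,-0.6,0],"rotation": [0,0,-0.2]},{"dp": [0.9,-1,0],"rotation": [0,0,-0.21]},{"dp": [0.9,-1,0],"rotation": [0,0,-0.21]}])

```text
clock: 2.92
position: [0.5829, 0.1636, 0.2503]
ee_rot: [0.0, 0.69, 0.724, 0.0]
contact_force: [-0.0, 0.5, -0.4]
width: 0.0512
```

Call:
send_rows(deltas=[{"dp": [0,-0.3,0],"rotation": [0,0,0]},{"dp": [0,-0.6,0],"rotation": [0,0,0]},{"dp": [0,-1,0],"rotation": [0,0,0]}])

```text
clock: 3.17
position: [0.5816, 0.0509, 0.25]
ee_rot: [-0.0, 0.69, 0.724, 0.0]
contact_force: [-0.4, 0.2, -0.2]
width: 0.0508
```

Call:
send_rows(deltas=[{"dp": [0,-0.3,-0.1],"rotation": [0,0,0]},{"dp": [0,-0.6,-0.3],"rotation": [0,0,0]},{"dp": [0,-1,-0.5],"rotation": [0,0,0]},{"dp": [0,-1.0,-0.5],"rotation": [0,0,0]},{"dp": [0,-1.0,-0.5],"rotation": [0,0,0]}])

```text
clock: 3.58
position: [0.5801, -0.0711, 0.1881]
ee_rot: [-0.001, 0.691, 0.722, -0.001]
contact_force: [-0.4, 0.6, -0.6]
width: 0.0509
```

```bash
python3 - <<'E'
from h import *
p=eyes.get_image("wrist"); save(p,"w1.png"); print(monitor.get_state()["position"])
for n,X in dict(plate=[.581,-.126,.06],hole=[.5923,.0239,.058]).items(): print(n,proj(p,X))
E
```

```text
[ 0.5808956  -0.06910073  0.18943815]
plate [316.34642681 314.06619349]
hole [346.23481594  88.98500914]
```

View pics/w1.png

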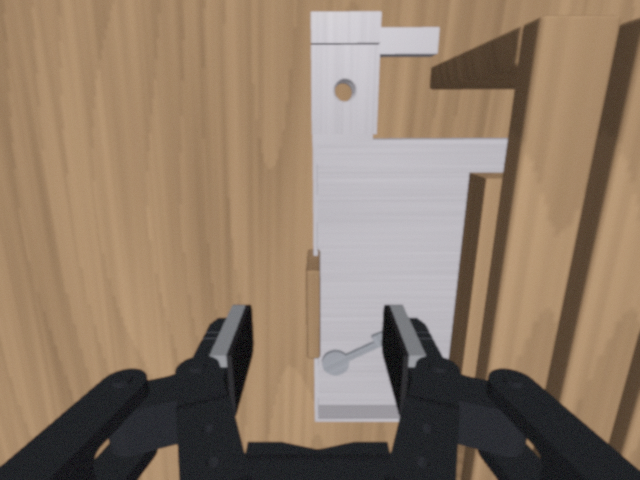

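The wrist view shows the plate at (314,305) and the hole at (344,90), both as predicted. I'll go down and grip.

Call:
send_rows(deltas=[{"dp": [0,-0.2,-0.2],"rotation": [0,0,0]},{"dp": [0,-0.44,-0.4],"rotation": [0,0,0]},{"dp": [0,-0.44,-0.6],"rotation": [0,0,0]},{"dp": [0,-0.44,-0.8],"rotation": [0,0,0]},{"dp": [0,-0.44,-0.8],"rotation": [0,0,0]}])

```text
clock: 4.05
position: [0.579, -0.1187, 0.0909]
ee_rot: [-0.004, 0.69, 0.724, -0.001]
contact_force: [-1.0, 1.3, -0.7]
width: 0.0512
```

Call:
send_rows(deltas=[{"dp": [0,0,-0.2],"rotation": [0,0,0]},{"dp": [0,0,-0.4],"rotation": [0,0,0]},{"dp": [0,0,-0.4],"rotation": [0,0,0]}])

```text
clock: 4.3
position: [0.5799, -0.1187, 0.0445]
ee_rot: [-0.003, 0.689, 0.724, -0.001]
contact_force: [-0.1, 0.1, -0.7]
width: 0.0513
```

Call:
send_rows(deltas=[{"dp": [0,0,0],"rotation": [0,0,0]},{"dp": [0,0,0],"rotation": [0,0,0]},{"dp": [0,0,0],"rotation": [0,0,0]},{"dp": [0,0,0],"rotation": [0,0,0]},{"dp": [0,0,0],"rotation": [0,0,0]},{"dp": [0,0,0],"rotation": [0,0,0]}], fingers=1, grip_force=30)

```text
clock: 4.8
position: [0.5787, -0.1208, 0.0483]
ee_rot: [-0.002, 0.69, 0.724, -0.002]
contact_force: [-7.6, -0.9, 6.8]
width: 0.0094
```

Call:
send_rows(deltas=[{"dp": [-0.1,-0.005,0],"rotation": [0,0,0]},{"dp": [-0.25,-0.012,0],"rotation": [0,0,0]},{"dp": [-0.4,-0.019,0],"rotation": [0,0,0]},{"dp": [-0.55,-0.026,0],"rotation": [0,0,0]},{"dp": [-0.7,-0.033,0],"rotation": [0,0,0]},{"dp": [-0.85,-0.04,0],"rotation": [0,0,0]},{"dp": [-0.95,-0.045,0],"rotation": [0,0,0]},{"dp": [-0.95,-0.045,0],"rotation": [0,0,0]}])

```text
clock: 5.47
position: [0.4655, -0.1263, 0.0484]
ee_rot: [0.0, 0.69, 0.724, -0.0]
contact_force: [-1.6, 2.7, 6.9]
width: 0.0096
```

Call:
send_rows(deltas=[{"dp": [-0.08,-0.004,0],"rotation": [0,0,0]},{"dp": [-0.14,-0.007,0],"rotation": [0,0,0]},{"dp": [-0.19,-0.009,0],"rotation": [0,0,0]},{"dp": [-0.19,-0.009,0],"rotation": [0,0,0]},{"dp": [-0.19,-0.009,0],"rotation": [0,0,0]}])

```text
clock: 5.88
position: [0.4449, -0.1272, 0.0483]
ee_rot: [0.001, 0.69, 0.724, 0.001]
contact_force: [-1.9, 3.2, 9.4]
width: 0.0098
```

Call:
send_rows(deltas=[{"dp": [0,0,0],"rotation": [0,0,0]},{"dp": [0,0,0],"rotation": [0,0,0]},{"dp": [0,0,0],"rotation": [0,0,0]},{"dp": [0,0,0],"rotation": [0,0,0]}], fingers=-0.2)

```text
clock: 6.22
position: [0.4449, -0.1276, 0.0466]
ee_rot: [0.0, 0.69, 0.724, 0.0]
contact_force: [0.5, -0.3, 0.6]
width: 0.0515
```

Call:
send_rows(deltas=[{"dp": [0,0,0.2],"rotation": [0,0,0]},{"dp": [0,0,0.5],"rotation": [0,0,0]},{"dp": [0,0,0.8],"rotation": [0,0,0]},{"dp": [0,0,1],"rotation": [0,0,0]},{"dp": [0,0,1],"rotation": [0,0,0]}])

```text
clock: 6.63
position: [0.4479, -0.1289, 0.1714]
ee_rot: [0.005, 0.69, 0.724, 0.002]
contact_force: [0.4, 0.4, 0.7]
width: 0.0514
```

Call:
send_rows(deltas=[{"dp": [0.3,0.3,0.3],"rotation": [0,0,0]},{"dp": [0.5,0,0.6],"rotation": [0,0,0]},{"dp": [0.5,0,0.8],"rotation": [0,0,0]},{"dp": [0.5,0,0.8],"rotation": [0,0,0]},{"dp": [0.5,0,0.8],"rotation": [0,0,0]}])

```text
clock: 7.05
position: [0.5065, -0.1282, 0.2638]
ee_rot: [0.002, 0.69, 0.724, 0.001]
contact_force: [0.2, -0.6, -1.2]
width: 0.0508
```

```bash
python3 - <<'E'
from h import *
print(monitor.get_state()["position"])
for n in ["wrist","top"]:
    p=eyes.get_image(n); save(p,n+"2.png")
    for k in ["vial1","reed1","reed_block"]:
        print(k,[(np.round(r["box"]).astype(int).tolist(),round(r["score"],2)) for r in models.find_in(k,p)])
E
```

```text
[ 0.50645328 -0.12819421  0.2637959 ]
vial1 [([402, 119, 439, 138], 0.21)]
reed1 [([396, 181, 433, 210], 0.68), ([399, 117, 437, 138], 0.64), ([238, 1, 640, 461], 0.31)]
reed_block [([239, 0, 585, 326], 0.7)]
vial1 [([234, 218, 266, 248], 0.98), ([165, 218, 196, 246], 0.98), ([207, 325, 241, 360], 0.89), ([221, 261, 256, 296], 0.83), ([158, 323, 190, 356], 0.68), ([91, 250, 130, 285], 0.68), ([92, 201, 125, 234], 0.67)]
reed1 [([383, 219, 395, 223], 0.54)]
reed_block [([341, 146, 486, 295], 0.96)]
```

View pics/wrist2.png

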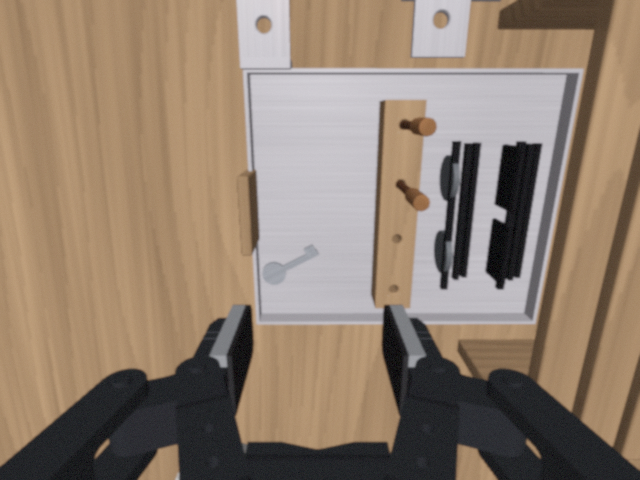

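View pics/top2.png

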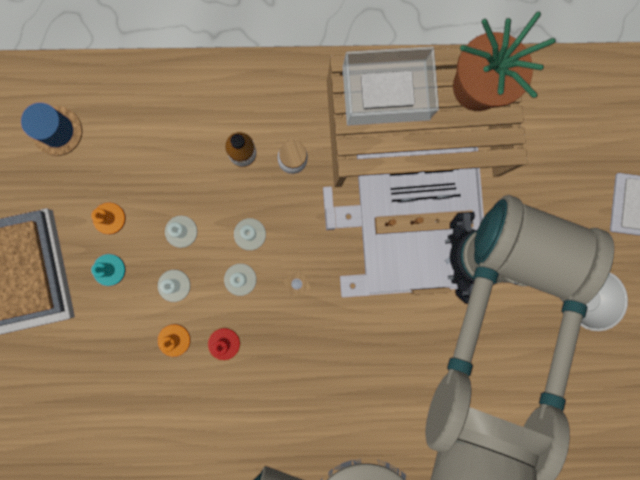

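The tray is out and there are two reeds, in the holes at wrist (404,124) and (401,186). The other two holes, at (397,238) and (393,288), are empty.

```bash
python3 - <<'E'
from h import *
p=eyes.get_image("wrist"); c=p["color"]
crop=cv2.resize(c[90:310,370:450],None,fx=4,fy=2.7,interpolation=cv2.INTER_CUBIC)
crop=cv2.resize(c[95:215,370:450],None,fx=6,fy=5,interpolation=cv2.INTER_CUBIC)
cv2.imwrite("pics/c3.png",cv2.cvtColor(crop,cv2.COLOR_RGB2BGR))
for u,v in [(397,238),(393.5,288),(404,124.5),(401,185)]: print(at_z(p,u,v,.042))
for u,v in [(427,126.5),(422,202)]: print(at_z(p,u,v,.122), at_d(p,u,v))
W=cloud(p)
m=(W[...,2]>.1)&(W[...,2]<.13)&(W[...,0]<.6)&(W[...,1]>-.15)
n,l,s,ce=cv2.connectedComponentsWithStats(m.astype(np.uint8))
for i in range(1,n):
    if s[i,4]>20: P=W[l==i]; P=P[P[:,2]>.118]; print(s[i],ce[i],len(P),P.mean(0) if len(P) else 0)
# block edges
yw=.047
S=monitor.get_state(); print(S["position"],S["ee_rot"])
E
```

```text
[ 0.57641131 -0.14948372  0.042     ]
[ 0.57856587 -0.19882792  0.042     ]
[ 0.57132777 -0.05105634  0.042     ]
[ 0.57456151 -0.10133777  0.042     ]
[ 0.5694677  -0.05111129  0.122     ] [ 0.56933431 -0.05110755  0.12250443]
[ 0.57263242 -0.0999468   0.122     ] [ 0.57275778 -0.10003424  0.12154657]
[417 120  27  20 412] [430.2961165  128.91262136] 299 [ 0.57374078 -0.05260639  0.1219413 ]
[412 192  25  23 376] [424.00531915 203.13829787] 250 [ 0.57621738 -0.10217099  0.12200073]
[ 0.50398847 -0.12721531  0.26162227] [-6.40546362e-04  6.89974191e-01  7.23833647e-01 -2.39391833e-04]
```

View pics/c3.png

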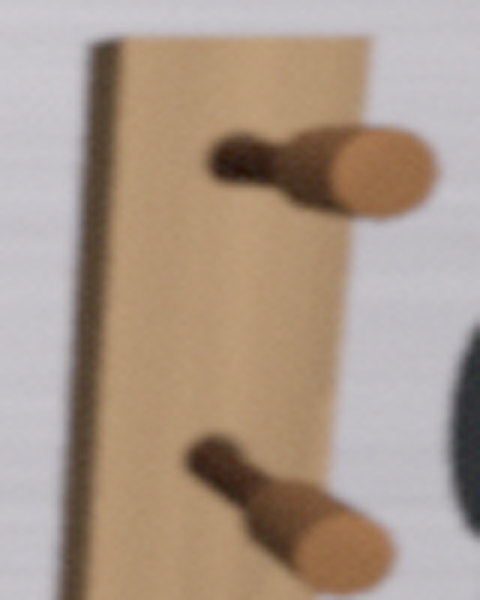

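```bash
python3 - <<'E'
from h import *
p=eyes.get_image("wrist")
for u,v in [(433.6,129),(427.1,205.2)]: print("wrist",at_z(p,u,v,.122))
for u,v in [(264,24),(441,19)]: print("hole", at_z(p,u,v,.040), at_z(p,u,v,.058))
t=eyes.get_image("top");c=t["color"]
crop=cv2.resize(c[200:240,370:470],None,fx=8,fy=8,interpolation=cv2.INTER_CUBIC)
cv2.imwrite("pics/c4.png",cv2.cvtColor(crop,cv2.COLOR_RGB2BGR))
for X in [at_z(p,433.6,129,.122),at_z(p,427.1,205.2,.122)]: q=proj(t,X); print((q-[370,200]+.5)*8-.5)
E
```

```text
wrist [ 0.57426235 -0.05254201  0.122     ]
wrist [ 0.57675302 -0.1021388   0.122     ]
hole [0.45452463 0.01807599 0.04      ] [0.45689094 0.01457206 0.058     ]
hole [0.59172418 0.02821139 0.04      ] [0.5869455  0.02417964 0.058     ]
[184.40188894 180.19486697]
[400.57728442 164.98469586]
```

View pics/c4.png

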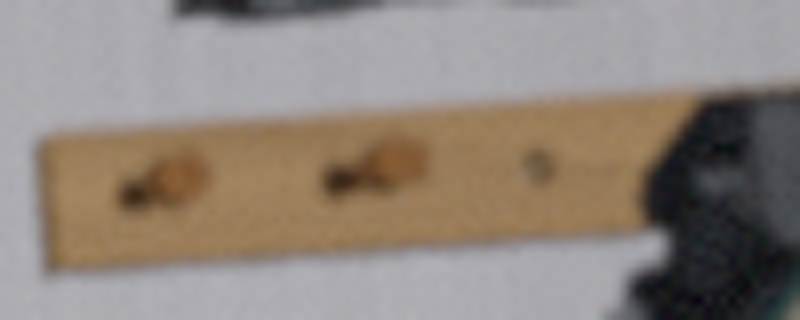

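The top view agrees to about 1 mm. I'll grasp reed A at (0.574, -0.0525).

Call:
send_rows(deltas=[{"dp": [0.2,0.2,-0.2],"rotation": [0,0,0]},{"dp": [0.4,0.4,-0.4],"rotation": [0,0,0]},{"dp": [0.58,0.62,-0.6],"rotation": [0,0,0]},{"dp": [0.58,0.62,-0.76],"rotation": [0,0,0]},{"dp": [0.58,0.62,-0.76],"rotation": [0,0,0]},{"dp": [0.58,0.62,-0.76],"rotation": [0,0,0]}])

```text
clock: 8.1
position: [0.5733, -0.0527, 0.1702]
ee_rot: [-0.001, 0.69, 0.724, -0.001]
contact_force: [-0.4, 0.3, 0.6]
width: 0.0513
```

Call:
send_rows(deltas=[{"dp": [0,0,0],"rotation": [0,0,0]},{"dp": [0,0,0],"rotation": [0,0,0]},{"dp": [0,0,0],"rotation": [0,0,0]}])

```text
clock: 8.35
position: [0.5746, -0.0539, 0.1729]
ee_rot: [0.001, 0.69, 0.723, 0.001]
contact_force: [0.3, -0.3, -0.4]
width: 0.0513
```

Call:
send_rows(deltas=[{"dp": [0,0,-0.15],"rotation": [0,0,0]},{"dp": [0,0,-0.3],"rotation": [0,0,0]},{"dp": [0,0,-0.42],"rotation": [0,0,0]},{"dp": [0,0,-0.53],"rotation": [0,0,0]},{"dp": [0,0,-0.53],"rotation": [0,0,0]},{"dp": [0,0,-0.53],"rotation": [0,0,0]}])

```text
clock: 8.85
position: [0.574, -0.0535, 0.108]
ee_rot: [0.0, 0.69, 0.724, 0.0]
contact_force: [-0.0, -0.1, 0.7]
width: 0.0513
```

```bash
python3 - <<'E'
from h import *
p=eyes.get_image("wrist"); save(p,"w3.png"); print(monitor.get_state()["position"])
E
```

```text
[ 0.57465197 -0.05350529  0.1086559 ]
```

View pics/w3.png

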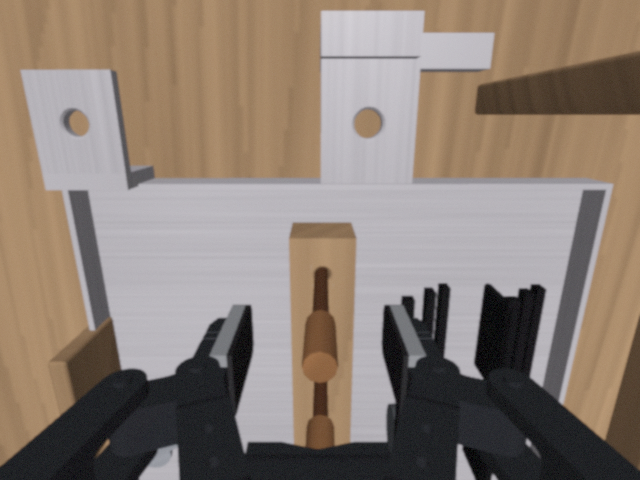

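The reed at (320,365) is centred between the jaws, so I'll close and lift.

Call:
send_rows(deltas=[{"dp": [0,0,0],"rotation": [0,0,0]},{"dp": [0,0,0],"rotation": [0,0,0]},{"dp": [0,0,0],"rotation": [0,0,0]},{"dp": [0,0,0],"rotation": [0,0,0]},{"dp": [0,0,0],"rotation": [0,0,0]},{"dp": [0,0,0],"rotation": [0,0,0]}], fingers=1, grip_force=30)

```text
clock: 9.4
position: [0.5749, -0.0531, 0.1083]
ee_rot: [0.001, 0.69, 0.724, 0.001]
contact_force: [1.0, 0.7, 2.9]
width: 0.0108
```

Call:
send_rows(deltas=[{"dp": [0,0,0.1],"rotation": [0,0,0]},{"dp": [0,0,0.25],"rotation": [0,0,0]},{"dp": [0,0,0.4],"rotation": [0,0,0]},{"dp": [0,0,0.6],"rotation": [0,0,0]},{"dp": [0,0,0.8],"rotation": [0,0,0]},{"dp": [0,0,1],"rotation": [0,0,0]},{"dp": [0,0,1],"rotation": [0,0,0]}])

```text
clock: 9.98
position: [0.5765, -0.0534, 0.2324]
ee_rot: [0.004, 0.69, 0.724, 0.002]
contact_force: [1.1, -0.4, 0.5]
width: 0.0113
```

```bash
python3 - <<'E'
from h import *
p=eyes.get_image("wrist"); save(p,"w4.png"); print(monitor.get_state()["position"],monitor.get_state()["width"])
p=eyes.get_image("top"); save(p,"t4.png"); c=p["color"]
hsv=cv2.cvtColor(c,cv2.COLOR_RGB2HSV)
m=((hsv[...,1]<70)&(hsv[...,2]>80)).astype(np.uint8); m[:200]=0; m[310:]=0; m[:,:140]=0; m[:,310:]=0
n,l,s,ce=cv2.connectedComponentsWithStats(m)
for i in range(1,n):
    if s[i,4]>60: print(s[i],ce[i],at_z(p,*ce[i],.006))
E
```

```text
[ 0.57536735 -0.05320349  0.23004914] 0.010848987602923892
[164 215  34  33 848] [180.43514151 231.18160377] [0.57333477 0.35355948 0.006     ]
[233 218  33  33 841] [249.35434007 233.84066587] [0.56522539 0.21657157 0.006     ]
[224 263  33  33 852] [239.7758216  279.18779343] [0.47522308 0.23712469 0.006     ]
[157 269  34  33 859] [173.32363213 285.23399302] [0.46617178 0.36881191 0.006     ]
[291 278  12  12 111] [296.27927928 283.55855856] [0.46403328 0.1249075  0.006     ]
```

View pics/w4.png

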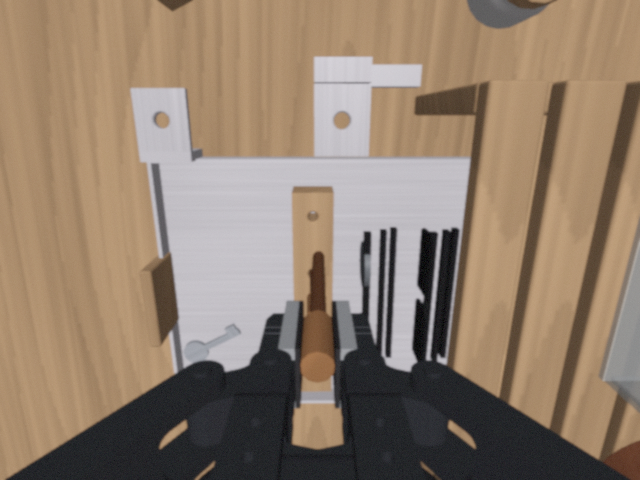

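Call:
send_rows(deltas=[{"dp": [0,0.15,0],"rotation": [0,0,0]},{"dp": [0,0.35,0],"rotation": [0,0,0]},{"dp": [-0.04,0.6,0],"rotation": [0,0,0]},{"dp": [-0.04,0.85,0],"rotation": [0,0,0]},{"dp": [-0.04,1,0],"rotation": [0,0,0]}])

```text
clock: 10.5
position: [0.5675, 0.0696, 0.2254]
ee_rot: [-0.002, 0.69, 0.724, -0.001]
contact_force: [-0.3, -0.1, -1.0]
width: 0.0113
```

Call:
send_rows(deltas=[{"dp": [0,0.2,0],"rotation": [0,0,0]},{"dp": [0,0.45,0],"rotation": [0,0,0]},{"dp": [-0.04,0.7,0],"rotation": [0,0,0]},{"dp": [-0.04,0.9,0],"rotation": [0,0,0]},{"dp": [-0.04,1,0],"rotation": [0,0,0]}])

```text
clock: 10.92
position: [0.563, 0.1896, 0.2255]
ee_rot: [-0.002, 0.689, 0.725, -0.001]
contact_force: [-0.3, 0.5, -0.6]
width: 0.0115
```

Call:
send_rows(deltas=[{"dp": [0,0.15,0],"rotation": [0,0,0]},{"dp": [0,0.25,0],"rotation": [0,0,0]},{"dp": [0,0.25,0],"rotation": [0,0,0]},{"dp": [0,0.25,0],"rotation": [0,0,0]},{"dp": [0,0.25,0],"rotation": [0,0,0]}])

```text
clock: 11.33
position: [0.5644, 0.2159, 0.227]
ee_rot: [0.0, 0.69, 0.724, -0.001]
contact_force: [-1.8, 0.1, -0.8]
width: 0.0112
```

```bash
python3 - <<'E'
from h import *
p=eyes.get_image("wrist"); save(p,"w5.png"); print(monitor.get_state()["position"],monitor.get_state()["width"])
crop=cv2.resize(p["color"][180:300,240:400],None,fx=5,fy=5,interpolation=cv2.INTER_CUBIC)
cv2.imwrite("pics/c5.png",cv2.cvtColor(crop,cv2.COLOR_RGB2BGR))
E
```

```text
[0.56449711 0.2157714  0.22724909] 0.011358685055511583
```

View pics/w5.png

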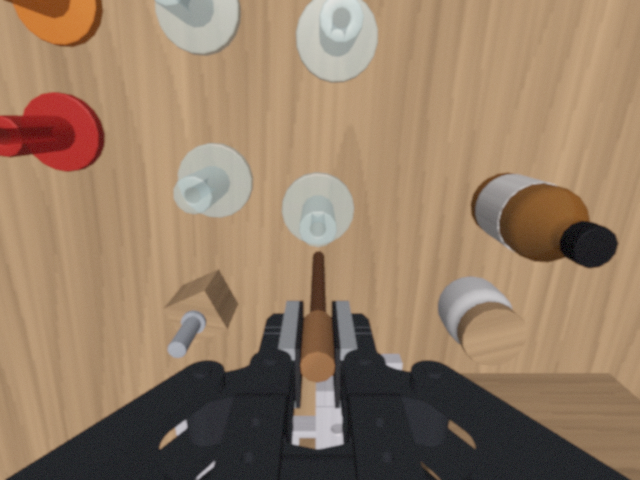

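View pics/c5.png

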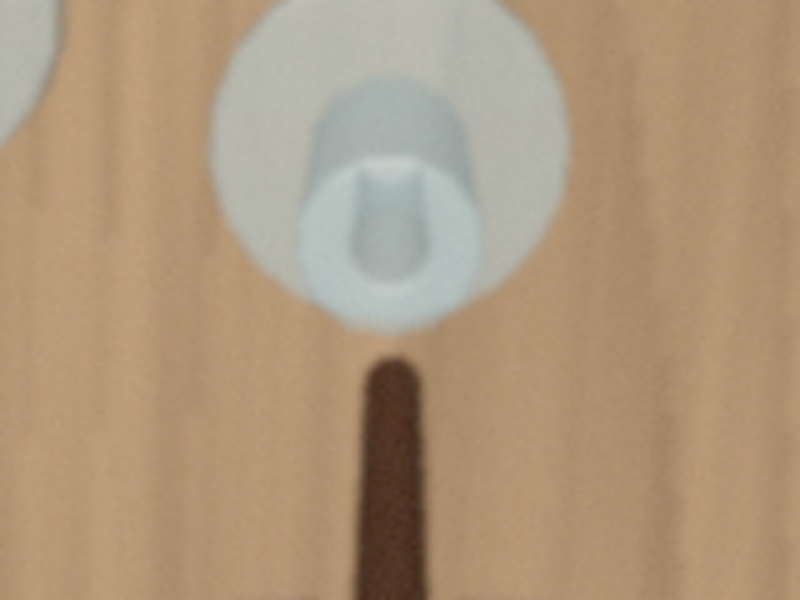

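```bash
python3 - <<'E'
from h import *
P=[];
p=eyes.get_image("wrist")
M=at_z(p,317.6,228.2,.075); z=monitor.get_state()["position"][2]
T=at_z(p,318,256,z-.098+.0035)
o,d=ray(p,318,256);print("cam",o)
F=at_z(p,240+390.5/5-.5,180+140/5-.5,.012)
print("mouth",M,"tip",T,"foot",F,"tcp",monitor.get_state()["position"])
Tt=at_z(p,318,375,z+.014) ; print("grip top",Tt)
E
```

```text
cam [0.56048062 0.29396402 0.35115234]
mouth [0.56415591 0.21727924 0.075     ] tip [0.56443716 0.21649392 0.13288947] foot [0.56408475 0.21855541 0.012     ] tcp [0.5645666  0.2158015  0.22738947]
grip top [0.56447939 0.2138114  0.24138947]
```

Call:
send_rows(deltas=[{"dp": [0,0.007,-0.12],"rotation": [0,0,0]},{"dp": [0,0.007,-0.25],"rotation": [0,0,0]},{"dp": [0,0.007,-0.38],"rotation": [0,0,0]},{"dp": [0,0.007,-0.48],"rotation": [0,0,0]},{"dp": [0,0.007,-0.56],"rotation": [0,0,0]},{"dp": [0,0.007,-0.6],"rotation": [0,0,0]},{"dp": [0,0.007,-0.6],"rotation": [0,0,0]}])

```text
clock: 12.02
position: [0.564, 0.2172, 0.1545]
ee_rot: [-0.0, 0.69, 0.724, -0.001]
contact_force: [-0.5, -0.7, 0.2]
width: 0.0109
```

```bash
python3 - <<'E'
from h import *
p=eyes.get_image("wrist"); s=monitor.get_state();print(s["position"],s["contact_force"])
crop=cv2.resize(p["color"][180:360,230:410],None,fx=3.2,fy=3.2,interpolation=cv2.INTER_CUBIC)
cv2.imwrite("pics/c6.png",cv2.cvtColor(crop,cv2.COLOR_RGB2BGR))
E
```

```text
[0.56454618 0.21742623 0.15539976] [ 0.64590695  0.08561648 -0.2337726 ]
```

View pics/c6.png

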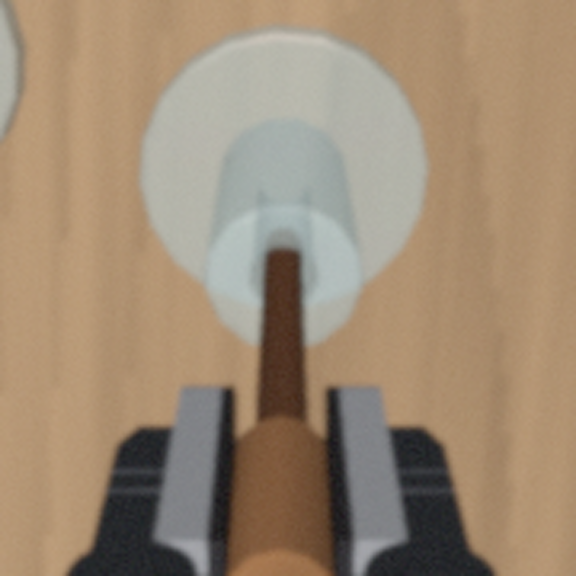

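The reed is inside the bore, centred, with no side force. It has about 45 mm left to go.

Call:
send_rows(deltas=[{"dp": [0,0,-0.08],"rotation": [0,0,0]},{"dp": [0,0,-0.16],"rotation": [0,0,0]},{"dp": [0,0,-0.24],"rotation": [0,0,0]},{"dp": [0,0,-0.3],"rotation": [0,0,0]},{"dp": [0,0,-0.34],"rotation": [0,0,0]},{"dp": [0,0,-0.36],"rotation": [0,0,0]},{"dp": [0,0,-0.36],"rotation": [0,0,0]}])

```text
clock: 12.65
position: [0.5642, 0.2178, 0.1115]
ee_rot: [-0.0, 0.69, 0.724, -0.001]
contact_force: [0.5, 0.0, 0.1]
width: 0.011
```

Call:
send_rows(deltas=[{"dp": [0,0,-0.01],"rotation": [0,0,0]},{"dp": [0,0,-0.02],"rotation": [0,0,0]},{"dp": [0,0,-0.02],"rotation": [0,0,0]}])

```text
clock: 12.9
position: [0.5649, 0.218, 0.1104]
ee_rot: [0.0, 0.69, 0.724, 0.001]
contact_force: [0.1, 0.6, 2.0]
width: 0.0112
```

Call:
send_rows(deltas=[{"dp": [0,0,-0.01],"rotation": [0,0,0]},{"dp": [0,0,-0.02],"rotation": [0,0,0]},{"dp": [0,0,-0.02],"rotation": [0,0,0]}])

```text
clock: 13.15
position: [0.5654, 0.2182, 0.1098]
ee_rot: [0.001, 0.69, 0.724, 0.001]
contact_force: [-1.8, 0.0, 10.3]
width: 0.0112
```

It has bottomed out (10 N up at TCP z 0.110, as expected), so I'll release.

Call:
send_rows(deltas=[{"dp": [0,0,0.01],"rotation": [0,0,0]},{"dp": [0,0,0.01],"rotation": [0,0,0]},{"dp": [0,0,0.01],"rotation": [0,0,0]},{"dp": [0,0,0.01],"rotation": [0,0,0]}], fingers=-0.2)

```text
clock: 13.48
position: [0.5643, 0.2178, 0.1084]
ee_rot: [-0.0, 0.69, 0.724, -0.0]
contact_force: [0.2, -0.5, 0.0]
width: 0.0513
```

Call:
send_rows(deltas=[{"dp": [0,0,0.15],"rotation": [0,0,0]},{"dp": [0,0,0.4],"rotation": [0,0,0]},{"dp": [0,0,0.7],"rotation": [0,0,0]},{"dp": [0,0,0.95],"rotation": [0,0,0]},{"dp": [0,0,1],"rotation": [0,0,0]},{"dp": [0,0,1],"rotation": [0,0,0]}])

```text
clock: 13.98
position: [0.566, 0.2183, 0.2315]
ee_rot: [0.002, 0.69, 0.724, 0.003]
contact_force: [0.5, -0.4, -0.4]
width: 0.0511
```

```bash
python3 - <<'E'
from h import *
p=eyes.get_image("wrist"); save(p,"w7.png"); s=monitor.get_state();print(s["position"],s["contact_force"])
W=cloud(p); m=(W[...,2]>.085)&(W[...,2]<.14)&(abs(W[...,0]-.565)<.03)&(abs(W[...,1]-.217)<.03)
P=W[m]; 
if len(P): print(len(P),P[:,2].max(), P[P[:,2]>P[:,2].max()-.004].mean(0))
E
```

```text
[0.56474516 0.21791403 0.22916861] [-0.19019894 -0.29460183 -0.07154082]
511 0.12621203480308965 [0.55940869 0.21566641 0.12402486]
```

View pics/w7.png

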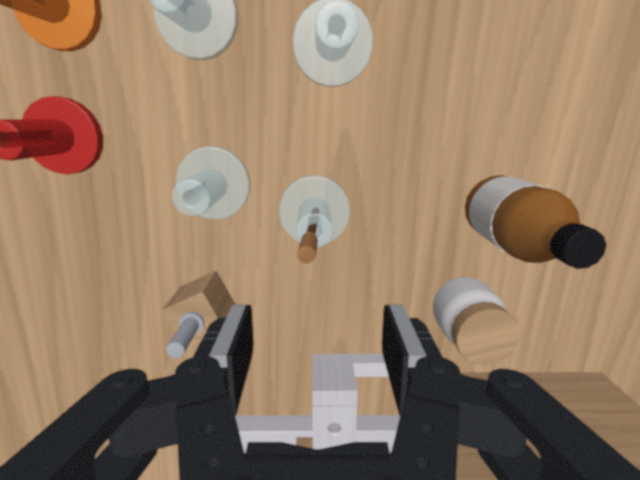

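Reed A stands in vial2 with its top at z 0.124, so it is on the bottom. Now reed B.

Call:
send_rows(deltas=[{"dp": [0,-0.2,0],"rotation": [0,0,0]},{"dp": [0,-0.5,0],"rotation": [0,0,0]},{"dp": [0.05,-0.8,0],"rotation": [0,0,0]},{"dp": [0.05,-1,0],"rotation": [0,0,0]}])

```text
clock: 14.37
position: [0.5698, 0.0952, 0.226]
ee_rot: [-0.001, 0.69, 0.724, -0.002]
contact_force: [-0.1, -0.1, -0.2]
width: 0.0511
```

Call:
send_rows(deltas=[{"dp": [0,-0.3,0],"rotation": [0,0,0]},{"dp": [0,-0.6,0],"rotation": [0,0,0]},{"dp": [0.05,-0.85,0],"rotation": [0,0,0]},{"dp": [0.05,-1,0],"rotation": [0,0,0]}])

```text
clock: 14.7
position: [0.5759, -0.0253, 0.226]
ee_rot: [-0.001, 0.691, 0.723, -0.002]
contact_force: [0.5, -0.2, 0.8]
width: 0.0514
```

Call:
send_rows(deltas=[{"dp": [0,-0.3,-0.1],"rotation": [0,0,0]},{"dp": [0,-0.55,-0.3],"rotation": [0,0,0]},{"dp": [0,-0.67,-0.49],"rotation": [0,0,0]},{"dp": [0,-0.67,-0.49],"rotation": [0,0,0]},{"dp": [0,-0.67,-0.49],"rotation": [0,0,0]},{"dp": [0,-0.67,-0.49],"rotation": [0,0,0]}])

```text
clock: 15.2
position: [0.5762, -0.1017, 0.1692]
ee_rot: [-0.001, 0.69, 0.724, -0.0]
contact_force: [0.5, -0.2, 0.3]
width: 0.0514
```

```bash
python3 - <<'E'
from h import *
p=eyes.get_image("wrist"); save(p,"w8.png"); s=monitor.get_state();print(s["position"],s["contact_force"])
W=cloud(p); m=(W[...,2]>.118)&(W[...,2]<.126)&(abs(W[...,0]-.576)<.02)&(abs(W[...,1]+.1)<.02)
P=W[m]; print(len(P),P.mean(0), (P.max(0)+P.min(0))/2)
E
```

```text
[ 0.57679143 -0.10150274  0.17012062] [-0.42170996 -0.02027283 -0.17400096]
509 [ 0.57818094 -0.09954462  0.12187336] [ 0.57835593 -0.1002218   0.1210726 ]
```

View pics/w8.png

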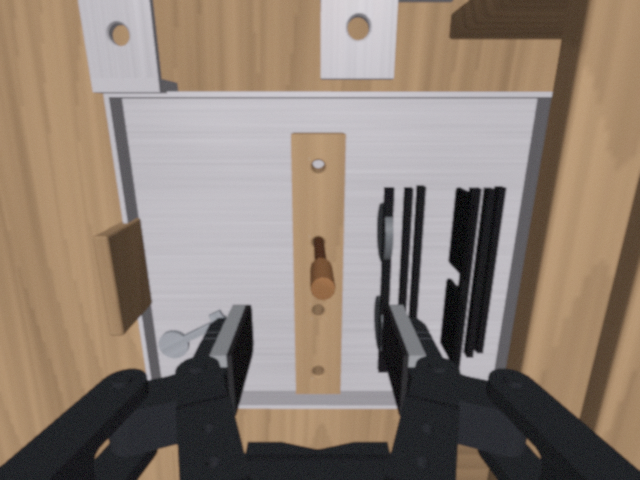

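Call:
send_rows(deltas=[{"dp": [0.01,0.01,-0.15],"rotation": [0,0,0]},{"dp": [0.01,0.01,-0.3],"rotation": [0,0,0]},{"dp": [0.01,0.01,-0.42],"rotation": [0,0,0]},{"dp": [0.01,0.01,-0.52],"rotation": [0,0,0]},{"dp": [0.01,0.01,-0.52],"rotation": [0,0,0]},{"dp": [0.01,0.01,-0.52],"rotation": [0,0,0]}])

```text
clock: 15.75
position: [0.5781, -0.1003, 0.1081]
ee_rot: [0.0, 0.689, 0.724, 0.0]
contact_force: [0.1, -0.6, -0.4]
width: 0.0512
```

Call:
send_rows(deltas=[{"dp": [0,0,0],"rotation": [0,0,0]},{"dp": [0,0,0],"rotation": [0,0,0]},{"dp": [0,0,0],"rotation": [0,0,0]},{"dp": [0,0,0],"rotation": [0,0,0]},{"dp": [0,0,0],"rotation": [0,0,0]},{"dp": [0,0,0],"rotation": [0,0,0]}], fingers=1)

```text
clock: 16.25
position: [0.5781, -0.1016, 0.1084]
ee_rot: [0.001, 0.69, 0.724, 0.0]
contact_force: [-0.4, -0.2, 4.2]
width: 0.0108
```

Call:
send_rows(deltas=[{"dp": [0,0,0.1],"rotation": [0,0,0]},{"dp": [0,0,0.25],"rotation": [0,0,0]},{"dp": [0,0,0.4],"rotation": [0,0,0]},{"dp": [0,0,0.6],"rotation": [0,0,0]},{"dp": [0,0,0.8],"rotation": [0,0,0]},{"dp": [0,0,1],"rotation": [0,0,0]},{"dp": [0,0,1],"rotation": [0,0,0]}])

```text
clock: 16.83
position: [0.5804, -0.102, 0.2326]
ee_rot: [0.004, 0.69, 0.724, 0.002]
contact_force: [0.5, -0.5, 1.1]
width: 0.0109
```

```bash
python3 - <<'E'
from h import *
print(monitor.get_state()["position"],monitor.get_state()["width"])
p=eyes.get_image("top"); save(p,"t9.png"); c=p["color"]
hsv=cv2.cvtColor(c,cv2.COLOR_RGB2HSV)
m=((hsv[...,1]<70)&(hsv[...,2]>80)).astype(np.uint8); m[:200]=0; m[310:]=0; m[:,:140]=0; m[:,310:]=0
n,l,s,ce=cv2.connectedComponentsWithStats(m)
for i in range(1,n):
    if s[i,4]>60: print(s[i],ce[i],at_z(p,*ce[i],.012))
E
```

```text
[ 0.58042862 -0.10204579  0.23255645] 0.010863533561546698
[164 215  34  33 847] [180.46399055 231.16292798] [0.57296402 0.35241857 0.012     ]
[233 218  33  33 817] [249.4749082 233.9375765] [0.56466001 0.21591513 0.012     ]
[224 263  33  33 849] [239.71495878 279.16136631] [0.47534614 0.2367241  0.012     ]
[157 269  34  33 860] [173.32790698 285.25      ] [0.46625204 0.36764649 0.012     ]
[291 278  12  12 110] [296.23636364 283.55454545] [0.46416545 0.12501564 0.012     ]
```

View pics/t9.png

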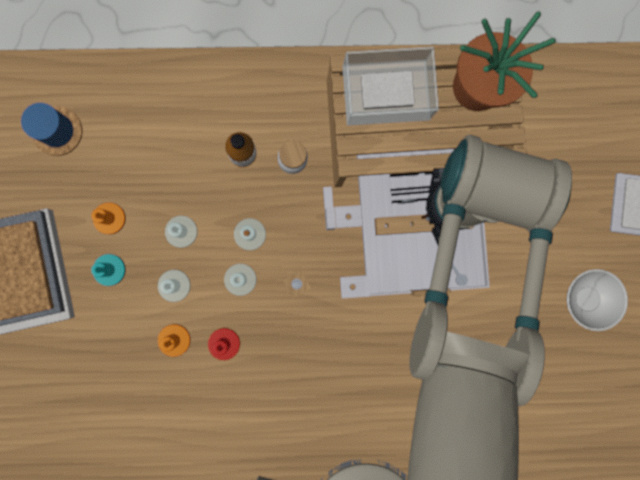

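Call:
send_rows(deltas=[{"dp": [-0.15,0.15,0],"rotation": [0,0,0]},{"dp": [-0.35,0.35,0],"rotation": [0,0,0]},{"dp": [-0.6,0.6,0],"rotation": [0,0,0]},{"dp": [-0.85,0.85,0],"rotation": [0,0,0]},{"dp": [-0.87,1,0],"rotation": [0,0,0]}])

```text
clock: 17.3
position: [0.4663, 0.0211, 0.2255]
ee_rot: [-0.004, 0.69, 0.724, -0.002]
contact_force: [-0.3, -0.7, -0.5]
width: 0.0109
```

Call:
send_rows(deltas=[{"dp": [0,0.25,0],"rotation": [0,0,0]},{"dp": [0,0.5,0],"rotation": [0,0,0]},{"dp": [0,0.75,0],"rotation": [0,0,0]},{"dp": [0,1,0],"rotation": [0,0,0]}])

```text
clock: 17.63
position: [0.4722, 0.1399, 0.2262]
ee_rot: [-0.001, 0.69, 0.724, -0.001]
contact_force: [0.3, -0.5, 0.8]
width: 0.0109
```

Call:
send_rows(deltas=[{"dp": [0,0.25,0],"rotation": [0,0,0]},{"dp": [0,0.5,0],"rotation": [0,0,0]},{"dp": [0,0.7,0],"rotation": [0,0,0]},{"dp": [0,0.83,0],"rotation": [0,0,0]},{"dp": [0,0.83,0],"rotation": [0,0,0]},{"dp": [0,0.83,0],"rotation": [0,0,0]},{"dp": [0,0.83,0],"rotation": [0,0,0]}])

```text
clock: 18.22
position: [0.4727, 0.2374, 0.2265]
ee_rot: [-0.0, 0.69, 0.724, -0.001]
contact_force: [0.2, -0.2, 0.6]
width: 0.0108
```

```bash
python3 - <<'E'
from h import *
p=eyes.get_image("wrist"); save(p,"w10.png"); print(monitor.get_state()["position"],monitor.get_state()["width"])
crop=cv2.resize(p["color"][180:300,240:400],None,fx=5,fy=5,interpolation=cv2.INTER_CUBIC)
cv2.imwrite("pics/c10.png",cv2.cvtColor(crop,cv2.COLOR_RGB2BGR))
E
```

```text
[0.47293107 0.23719782 0.22679839] 0.0112984013741999
```

View pics/w10.png

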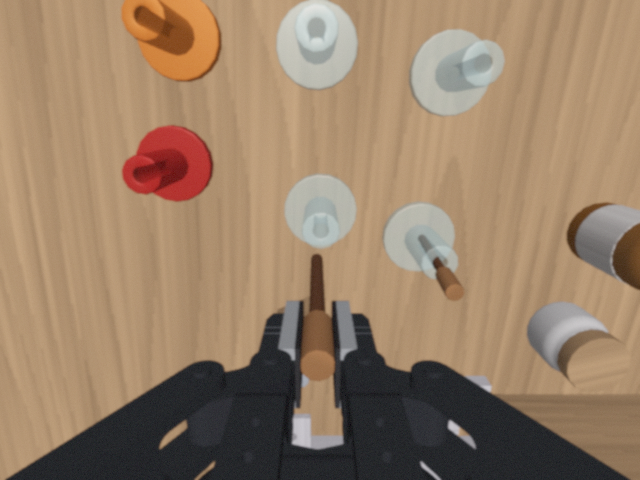

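View pics/c10.png

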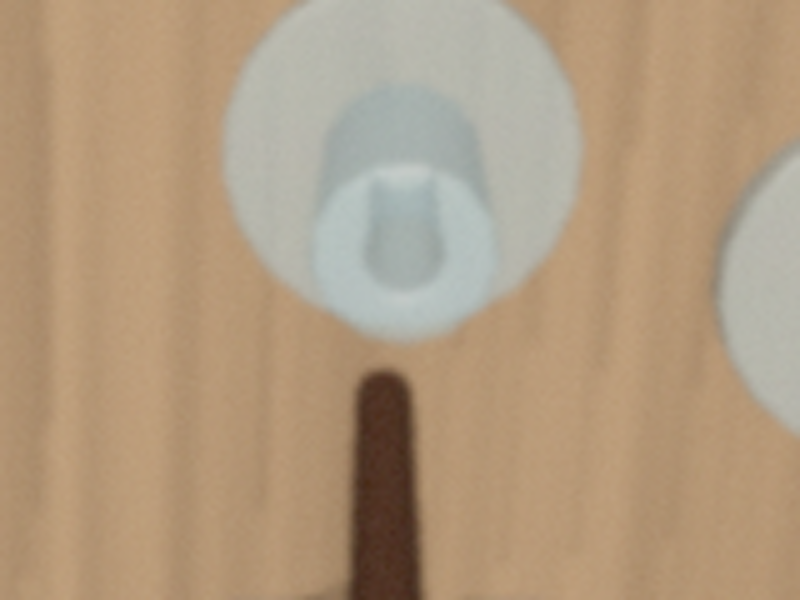

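```bash
python3 - <<'E'
from h import *
p=eyes.get_image("wrist"); z=monitor.get_state()["position"][2]
g=lambda a,b:(240+(a+.5)/5-.5,180+(b+.5)/5-.5)
M=at_z(p,*g(405,252),.075);T=at_z(p,*g(384,396),z-.098+.0035)
print(M,T,M-T,monitor.get_state()["position"])
E
```

```text
[0.47465991 0.23755121 0.075     ] [0.47190595 0.23614834 0.13255546] [ 0.00275396  0.00140287 -0.05755546] [0.4731093  0.23710638 0.22705546]
```

Call:
send_rows(deltas=[{"dp": [0.022,0.011,-0.1],"rotation": [0,0,0]},{"dp": [0.022,0.011,-0.22],"rotation": [0,0,0]},{"dp": [0.022,0.011,-0.35],"rotation": [0,0,0]},{"dp": [0.022,0.011,-0.46],"rotation": [0,0,0]},{"dp": [0.022,0.011,-0.55],"rotation": [0,0,0]},{"dp": [0.022,0.011,-0.6],"rotation": [0,0,0]},{"dp": [0.022,0.011,-0.6],"rotation": [0,0,0]}])

```text
clock: 18.9
position: [0.4752, 0.2384, 0.1543]
ee_rot: [-0.001, 0.69, 0.723, -0.001]
contact_force: [-1.4, -0.8, -0.3]
width: 0.011
```

```bash
python3 - <<'E'
from h import *
p=eyes.get_image("wrist"); s=monitor.get_state();print(s["position"],s["contact_force"])
crop=cv2.resize(p["color"][180:360,230:410],None,fx=3.2,fy=3.2,interpolation=cv2.INTER_CUBIC)
cv2.imwrite("pics/c11.png",cv2.cvtColor(crop,cv2.COLOR_RGB2BGR))
E
```

```text
[0.47579503 0.23877927 0.15518476] [ 0.09701934 -0.23685911  0.38342783]
```

View pics/c11.png

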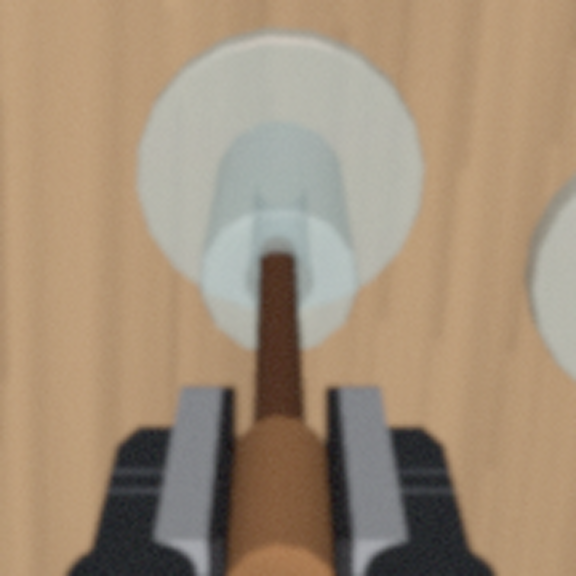

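It's in the bore and centred, so I'll lower it to the bottom.

Call:
send_rows(deltas=[{"dp": [0,0,-0.08],"rotation": [0,0,0]},{"dp": [0,0,-0.16],"rotation": [0,0,0]},{"dp": [0,0,-0.24],"rotation": [0,0,0]},{"dp": [0,0,-0.3],"rotation": [0,0,0]},{"dp": [0,0,-0.34],"rotation": [0,0,0]},{"dp": [0,0,-0.37],"rotation": [0,0,0]},{"dp": [0,0,-0.37],"rotation": [0,0,0]}])

```text
clock: 19.53
position: [0.4757, 0.2396, 0.1106]
ee_rot: [-0.0, 0.69, 0.724, -0.0]
contact_force: [0.2, -0.4, -0.2]
width: 0.0107
```

Call:
send_rows(deltas=[{"dp": [0,0,-0.01],"rotation": [0,0,0]},{"dp": [0,0,-0.02],"rotation": [0,0,0]},{"dp": [0,0,-0.02],"rotation": [0,0,0]}])

```text
clock: 19.78
position: [0.4761, 0.2396, 0.1101]
ee_rot: [0.0, 0.69, 0.724, 0.0]
contact_force: [-2.0, -1.7, 9.5]
width: 0.0109
```

Call:
send_rows(deltas=[{"dp": [0,0,-0.01],"rotation": [0,0,0]},{"dp": [0,0,-0.015],"rotation": [0,0,0]},{"dp": [0,0,-0.015],"rotation": [0,0,0]}])

```text
clock: 20.03
position: [0.4764, 0.2396, 0.1098]
ee_rot: [0.001, 0.69, 0.724, 0.001]
contact_force: [-3.4, -2.9, 16.3]
width: 0.0109
```

Call:
send_rows(deltas=[{"dp": [0,0,0.02],"rotation": [0,0,0]},{"dp": [0,0,0.02],"rotation": [0,0,0]},{"dp": [0,0,0.02],"rotation": [0,0,0]},{"dp": [0,0,0.02],"rotation": [0,0,0]}], fingers=-0.2)

```text
clock: 20.37
position: [0.476, 0.2396, 0.1091]
ee_rot: [-0.0, 0.69, 0.724, 0.0]
contact_force: [0.4, -0.1, -0.0]
width: 0.0512
```

Call:
send_rows(deltas=[{"dp": [0,0,0.15],"rotation": [0,0,0]},{"dp": [0,0,0.4],"rotation": [0,0,0]},{"dp": [0,0,0.7],"rotation": [0,0,0]},{"dp": [0,0,0.95],"rotation": [0,0,0]},{"dp": [0,0,1],"rotation": [0,0,0]},{"dp": [0,0,1],"rotation": [0,0,0]},{"dp": [0,0,1],"rotation": [0,0,0]}])

```text
clock: 20.95
position: [0.4755, 0.2395, 0.2285]
ee_rot: [-0.0, 0.69, 0.724, -0.0]
contact_force: [0.2, -0.3, 0.0]
width: 0.0512
```

```bash
python3 - <<'E'
from h import *
p=eyes.get_image("wrist"); save(p,"w12.png"); s=monitor.get_state();print(s["position"],s["contact_force"])
W=cloud(p); 
for x,y in [(.475,.238),(.565,.217)]:
  m=(W[...,2]>.085)&(W[...,2]<.14)&(abs(W[...,0]-x)<.03)&(abs(W[...,1]-y)<.03)
  P=W[m]; print(len(P),P[:,2].max(), P[P[:,2]>P[:,2].max()-.004].mean(0))
p=eyes.get_image("scene"); save(p,"s12.png")
E
```

```text
[0.47494098 0.23923987 0.22757413] [-0.24603098  0.39356971 -0.57553058]
539 0.12623819016171522 [0.47709996 0.23468651 0.1241564 ]
633 0.12548958019133347 [0.55902722 0.21594905 0.12389189]
```

View pics/w12.png

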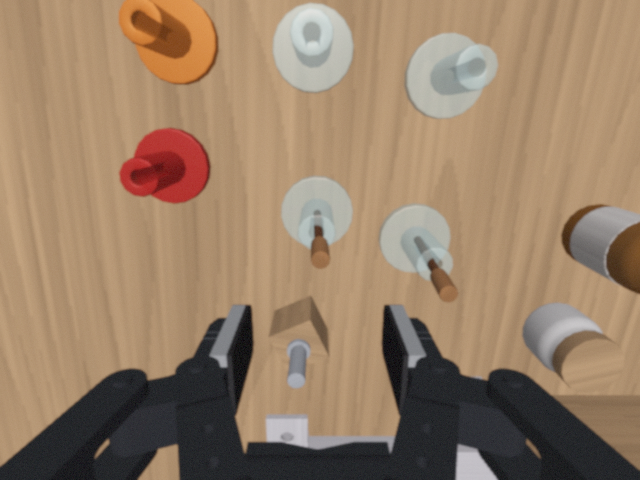

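View pics/s12.png

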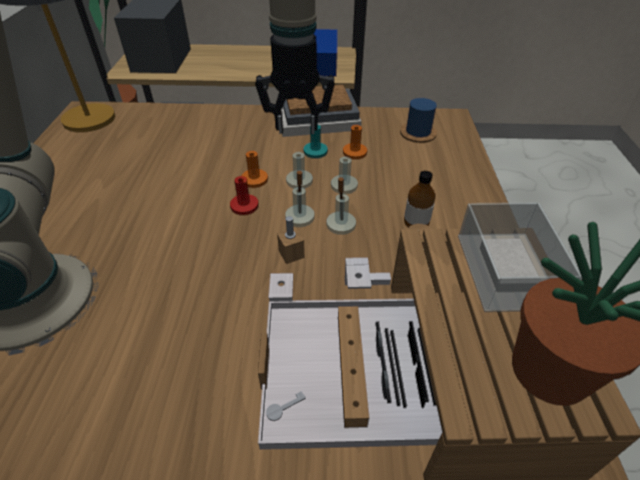

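Both reeds are seated (tops at z 0.124) and all four block holes are empty. Back to the pull plate.

Call:
send_rows(deltas=[{"dp": [0,-0.25,0],"rotation": [0,0,0]},{"dp": [0,-0.5,0],"rotation": [0,0,0]},{"dp": [-0.1,-0.8,0],"rotation": [0,0,0]},{"dp": [-0.1,-1,0],"rotation": [0,0,0]}])

```text
clock: 21.38
position: [0.4607, 0.1174, 0.227]
ee_rot: [-0.002, 0.69, 0.724, -0.003]
contact_force: [-0.3, 0.4, 0.3]
width: 0.0513
```

Call:
send_rows(deltas=[{"dp": [0,-0.3,0],"rotation": [0,0,0]},{"dp": [0,-0.6,0],"rotation": [0,0,0]},{"dp": [-0.1,-0.85,0],"rotation": [0,0,0]},{"dp": [-0.15,-1,0],"rotation": [0,0,0]}])

```text
clock: 21.72
position: [0.4439, -0.0029, 0.2273]
ee_rot: [-0.002, 0.691, 0.723, -0.002]
contact_force: [-1.6, 0.1, 0.0]
width: 0.0512
```

Call:
send_rows(deltas=[{"dp": [0,-0.3,-0.15],"rotation": [0,0,0]},{"dp": [0,-0.6,-0.35],"rotation": [0,0,0]},{"dp": [0,-0.9,-0.55],"rotation": [0,0,0]},{"dp": [0,-1,-0.7],"rotation": [0,0,0]},{"dp": [0,-1,-0.7],"rotation": [0,0,0]},{"dp": [0,-1,-0.7],"rotation": [0,0,0]}])

```text
clock: 22.22
position: [0.4442, -0.1202, 0.1431]
ee_rot: [-0.003, 0.691, 0.723, -0.001]
contact_force: [0.5, 0.0, -0.6]
width: 0.051
```

```bash
python3 - <<'E'
from h import *
p=eyes.get_image("wrist"); save(p,"w13.png"); s=monitor.get_state();print(s["position"],s["contact_force"])
E
```

```text
[ 0.44518109 -0.11981208  0.14434099] [-0.07404371  0.20775586  0.70675124]
```

View pics/w13.png

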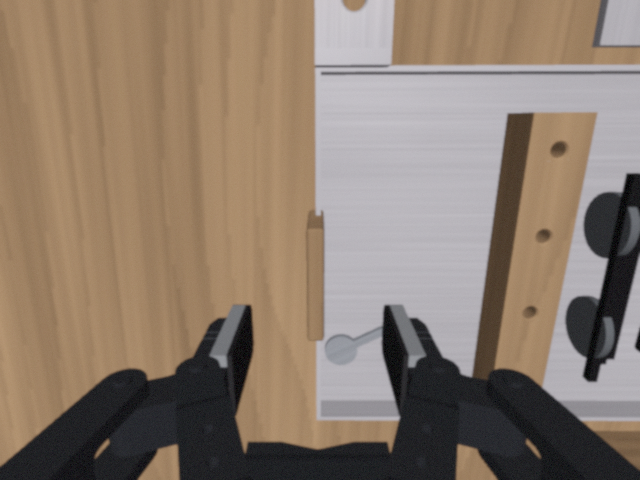

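Call:
send_rows(deltas=[{"dp": [0,-0.03,-0.2],"rotation": [0,0,0]},{"dp": [0,-0.05,-0.4],"rotation": [0,0,0]},{"dp": [0,-0.05,-0.6],"rotation": [0,0,0]},{"dp": [0,-0.05,-0.75],"rotation": [0,0,0]},{"dp": [0,-0.05,-0.81],"rotation": [0,0,0]},{"dp": [0,-0.05,-0.81],"rotation": [0,0,0]}])

```text
clock: 22.77
position: [0.4455, -0.125, 0.0475]
ee_rot: [-0.001, 0.689, 0.724, -0.0]
contact_force: [0.1, 0.6, 0.0]
width: 0.0511
```

Call:
send_rows(deltas=[{"dp": [0,0,0],"rotation": [0,0,0]},{"dp": [0,0,0],"rotation": [0,0,0]},{"dp": [0,0,0],"rotation": [0,0,0]},{"dp": [0,0,0],"rotation": [0,0,0]},{"dp": [0,0,0],"rotation": [0,0,0]},{"dp": [0,0,0],"rotation": [0,0,0]}], fingers=1)

```text
clock: 23.27
position: [0.4465, -0.1265, 0.0493]
ee_rot: [0.001, 0.69, 0.724, 0.0]
contact_force: [-0.4, 0.9, 6.3]
width: 0.0096
```

Call:
send_rows(deltas=[{"dp": [0.1,0.005,0],"rotation": [0,0,0]},{"dp": [0.25,0.012,0],"rotation": [0,0,0]},{"dp": [0.4,0.019,0],"rotation": [0,0,0]},{"dp": [0.55,0.026,0],"rotation": [0,0,0]},{"dp": [0.7,0.033,0],"rotation": [0,0,0]},{"dp": [0.85,0.04,0],"rotation": [0,0,0]},{"dp": [0.97,0.045,0],"rotation": [0,0,0]},{"dp": [0.97,0.045,0],"rotation": [0,0,0]}])

```text
clock: 23.93
position: [0.5667, -0.1207, 0.0493]
ee_rot: [0.002, 0.69, 0.724, 0.002]
contact_force: [2.1, 2.4, 5.0]
width: 0.0094
```

Call:
send_rows(deltas=[{"dp": [0.04,0.002,0],"rotation": [0,0,0]},{"dp": [0.08,0.004,0],"rotation": [0,0,0]},{"dp": [0.12,0.006,0],"rotation": [0,0,0]},{"dp": [0.14,0.007,0],"rotation": [0,0,0]},{"dp": [0.15,0.007,0],"rotation": [0,0,0]},{"dp": [0.15,0.007,0],"rotation": [0,0,0]}])

```text
clock: 24.43
position: [0.5787, -0.1201, 0.0494]
ee_rot: [-0.001, 0.69, 0.724, -0.001]
contact_force: [-5.2, 0.6, 7.7]
width: 0.0093
```

Call:
send_rows(deltas=[{"dp": [0.01,0,0],"rotation": [0,0,0]},{"dp": [0.025,0.001,0],"rotation": [0,0,0]},{"dp": [0.035,0.001,0],"rotation": [0,0,0]},{"dp": [0.035,0.001,0],"rotation": [0,0,0]}])

```text
clock: 24.77
position: [0.5788, -0.1201, 0.0494]
ee_rot: [-0.004, 0.69, 0.724, -0.004]
contact_force: [-14.6, -1.0, 15.0]
width: 0.0092
```

That's the hard stop. I'll relax, release, lift and check hole alignment.

Call:
send_rows(deltas=[{"dp": [-0.02,0,0],"rotation": [0,0,0]},{"dp": [-0.03,0,0],"rotation": [0,0,0]},{"dp": [-0.03,0,0],"rotation": [0,0,0]}])

```text
clock: 25.02
position: [0.5787, -0.1201, 0.0494]
ee_rot: [-0.001, 0.69, 0.724, -0.001]
contact_force: [-5.4, -0.0, 8.0]
width: 0.0095
```

Call:
send_rows(deltas=[{"dp": [0,0,0],"rotation": [0,0,0]},{"dp": [0,0,0],"rotation": [0,0,0]},{"dp": [0,0,0],"rotation": [0,0,0]},{"dp": [0,0,0],"rotation": [0,0,0]}], fingers=-0.2)

```text
clock: 25.35
position: [0.5812, -0.1202, 0.0481]
ee_rot: [0.0, 0.69, 0.724, 0.0]
contact_force: [0.2, 0.4, 0.4]
width: 0.051
```

Call:
send_rows(deltas=[{"dp": [0,0,0.2],"rotation": [0,0,0]},{"dp": [0,0,0.5],"rotation": [0,0,0]},{"dp": [0,0,0.8],"rotation": [0,0,0]},{"dp": [0,0,1],"rotation": [0,0,0]},{"dp": [0,0,1],"rotation": [0,0,0]}])

```text
clock: 25.77
position: [0.5846, -0.1212, 0.1741]
ee_rot: [0.005, 0.69, 0.724, 0.003]
contact_force: [0.9, -0.0, 1.4]
width: 0.051
```

Call:
send_rows(deltas=[{"dp": [0,0.2,0.15],"rotation": [0,0,0]},{"dp": [0,0.5,0.3],"rotation": [0,0,0]},{"dp": [0,0.8,0.3],"rotation": [0,0,0]},{"dp": [0,0.8,0.3],"rotation": [0,0,0]},{"dp": [0,0.8,0.3],"rotation": [0,0,0]},{"dp": [0,0.8,0.3],"rotation": [0,0,0]}])

```text
clock: 26.27
position: [0.5807, -0.0242, 0.2033]
ee_rot: [-0.0, 0.69, 0.724, -0.001]
contact_force: [-0.2, -1.1, -0.1]
width: 0.0511
```

```bash
python3 - <<'E'
from h import *
p=eyes.get_image("wrist"); save(p,"w14.png"); s=monitor.get_state();print(s["position"],s["contact_force"])
t=eyes.get_image("top"); save(t,"t14.png")
q=proj(p,[.592,.024,.058]);print(q); x,y=int(q[0])-40,int(q[1])-30
x=max(x,0);y=max(y,0);print(x,y)
crop=cv2.resize(p["color"][y:y+60,x:x+80],None,fx=8,fy=8,interpolation=cv2.INTER_CUBIC)
cv2.imwrite("pics/c14.png",cv2.cvtColor(crop,cv2.COLOR_RGB2BGR))
E
```

```text
[ 0.58071066 -0.02472534  0.20325335] [0.19827496 0.04846118 0.19953287]
[338.60652702 165.02051726]
298 135
```

View pics/w14.png

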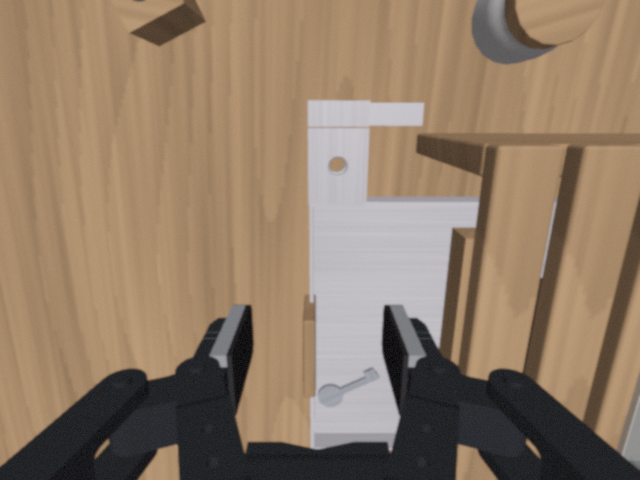

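View pics/c14.png

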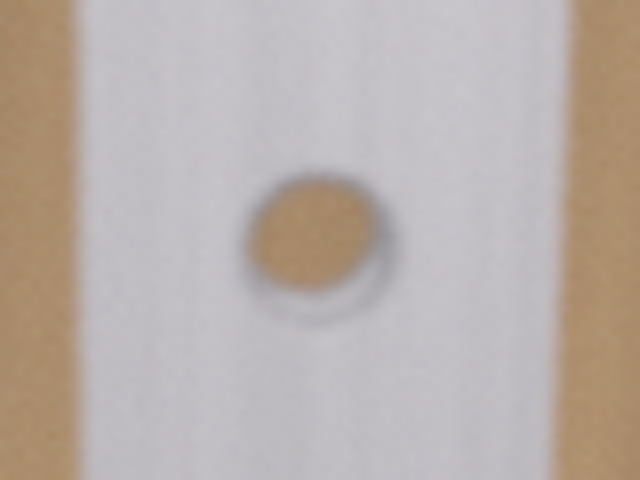

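View pics/t14.png

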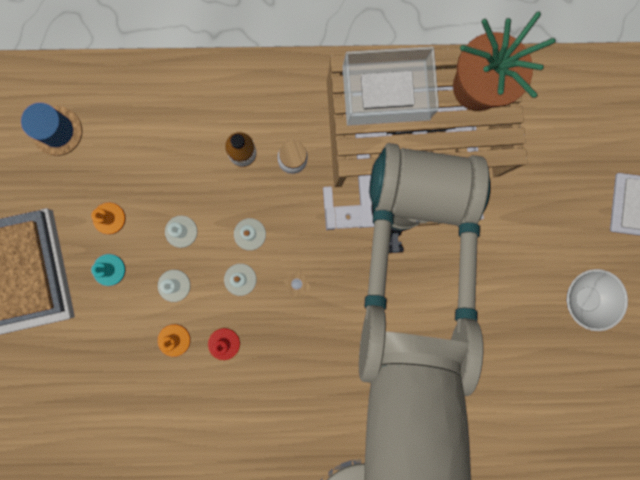

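```bash
python3 - <<'E'
from h import *
p=eyes.get_image("wrist")
H=at_z(p,298+320.5/8-.5,135+250.5/8-.5,.058);print("hole",H)
for z in (.052,.04,.034): q=proj(p,[H[0],H[1],z]); print(z,(q-[298,135]+.5)*8-.5)
print(proj(p,[H[0]+.006,H[1],.034])-proj(p,[H[0],H[1],.034]))
# pin from top
t=eyes.get_image("top"); print("pin", at_z(t,296.25,283.6,.097))
print(monitor.get_state()["position"])
E
```

```text
hole [0.59149746 0.02259826 0.058     ]
0.052 [316.70188726 241.8113606 ]
0.04 [310.5051057  226.42583146]
0.034 [307.59063002 219.18969604]
[8.19765109 0.4035585 ]
pin [0.46581343 0.12531483 0.097     ]
[ 0.5808651  -0.0251732   0.20350273]
```

The hole is at (0.5915, 0.0226) and the ear hole lines up within about 1 mm. Now the pin.

Call:
send_rows(deltas=[{"dp": [-0.2,0.2,0],"rotation": [0,0,0]},{"dp": [-0.45,0.45,0],"rotation": [0,0,0]},{"dp": [-0.7,0.7,0],"rotation": [0,0,0]},{"dp": [-0.95,0.95,0],"rotation": [0,0,0]},{"dp": [-0.96,1,0],"rotation": [0,0,0]}])

```text
clock: 26.88
position: [0.4597, 0.0982, 0.2036]
ee_rot: [-0.003, 0.69, 0.724, -0.001]
contact_force: [-0.5, -0.2, 0.4]
width: 0.051
```

Call:
send_rows(deltas=[{"dp": [0,0.1,-0.1],"rotation": [0,0,0]},{"dp": [0,0.25,-0.25],"rotation": [0,0,0]},{"dp": [0,0.25,-0.4],"rotation": [0,0,0]},{"dp": [0,0.25,-0.4],"rotation": [0,0,0]},{"dp": [0,0.25,-0.4],"rotation": [0,0,0]},{"dp": [0,0.25,-0.4],"rotation": [0,0,0]}])

```text
clock: 27.38
position: [0.4667, 0.1253, 0.1567]
ee_rot: [0.0, 0.69, 0.724, 0.0]
contact_force: [-0.2, -0.4, 0.0]
width: 0.0513
```

```bash
python3 - <<'E'
from h import *
p=eyes.get_image("wrist"); save(p,"w15.png"); s=monitor.get_state();print(s["position"],s["contact_force"])
W=cloud(p); m=(W[...,2]>.093)&(W[...,2]<.101)&(abs(W[...,0]-.466)<.02)&(abs(W[...,1]-.125)<.02)
P=W[m]; print(len(P),P.mean(0), (P.max(0)+P.min(0))/2)
E
```

```text
[0.46687642 0.12531962 0.15701701] [ 0.89667685  0.7894386  -0.54630693]
603 [0.46408164 0.12655658 0.09691818] [0.4640815  0.12602912 0.09598747]
```

View pics/w15.png

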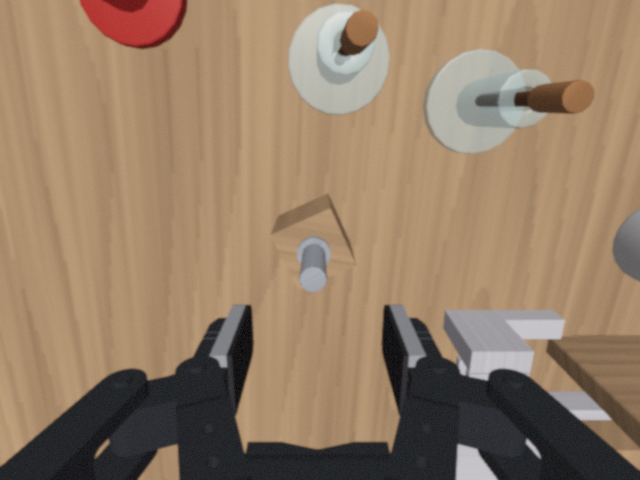

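The pin top is at (313,280), so I need to shift x by -2.5 mm and then descend.

Call:
send_rows(deltas=[{"dp": [-0.022,0.008,-0.1],"rotation": [0,0,0]},{"dp": [-0.022,0.008,-0.25],"rotation": [0,0,0]},{"dp": [-0.022,0.008,-0.4],"rotation": [0,0,0]},{"dp": [-0.022,0.008,-0.55],"rotation": [0,0,0]},{"dp": [-0.022,0.008,-0.63],"rotation": [0,0,0]},{"dp": [-0.022,0.008,-0.63],"rotation": [0,0,0]},{"dp": [-0.022,0.008,-0.63],"rotation": [0,0,0]}])

```text
clock: 28.02
position: [0.4637, 0.1266, 0.081]
ee_rot: [0.0, 0.69, 0.724, 0.0]
contact_force: [0.3, 0.4, 1.1]
width: 0.0512
```

Call:
send_rows(deltas=[{"dp": [0,0,0],"rotation": [0,0,0]},{"dp": [0,0,0],"rotation": [0,0,0]},{"dp": [0,0,0],"rotation": [0,0,0]},{"dp": [0,0,0],"rotation": [0,0,0]},{"dp": [0,0,0],"rotation": [0,0,0]},{"dp": [0,0,0],"rotation": [0,0,0]}], fingers=1, grip_force=40)

```text
clock: 28.52
position: [0.4638, 0.127, 0.0812]
ee_rot: [0.001, 0.69, 0.724, 0.001]
contact_force: [-0.1, -0.4, 4.6]
width: 0.0131
```

Call:
send_rows(deltas=[{"dp": [0,0,0.1],"rotation": [0,0,0]},{"dp": [0,0,0.25],"rotation": [0,0,0]},{"dp": [0,0,0.4],"rotation": [0,0,0]},{"dp": [0,0,0.6],"rotation": [0,0,0]},{"dp": [0,0,0.8],"rotation": [0,0,0]},{"dp": [0,0,0.9],"rotation": [0,0,0]},{"dp": [0,0,0.9],"rotation": [0,0,0]}])

```text
clock: 29.1
position: [0.4648, 0.1272, 0.1911]
ee_rot: [0.002, 0.69, 0.724, 0.002]
contact_force: [1.0, 0.6, 0.4]
width: 0.0128
```

Call:
send_rows(deltas=[{"dp": [0.15,-0.15,0],"rotation": [0,0,0]},{"dp": [0.35,-0.35,0],"rotation": [0,0,0]},{"dp": [0.6,-0.6,0],"rotation": [0,0,0]},{"dp": [0.85,-0.87,0],"rotation": [0,0,0]},{"dp": [1,-0.87,0],"rotation": [0,0,0]}])

```text
clock: 29.52
position: [0.5849, 0.0175, 0.1868]
ee_rot: [0.001, 0.691, 0.723, -0.001]
contact_force: [0.2, 0.2, -0.3]
width: 0.0125
```

Call:
send_rows(deltas=[{"dp": [0.06,0,0],"rotation": [0,0,0]},{"dp": [0.06,0,0],"rotation": [0,0,0]},{"dp": [0.06,0,0],"rotation": [0,0,0]},{"dp": [0.06,0,0],"rotation": [0,0,0]},{"dp": [0.06,0,0],"rotation": [0,0,0]}])

```text
clock: 29.93
position: [0.5887, 0.0235, 0.1883]
ee_rot: [-0.001, 0.689, 0.724, -0.0]
contact_force: [-0.6, -0.4, -0.1]
width: 0.0127
```

```bash
python3 - <<'E'
from h import *
p=eyes.get_image("wrist"); save(p,"w16.png"); print(monitor.get_state()["position"],monitor.get_state()["width"])
crop=cv2.resize(p["color"][190:310,240:400],None,fx=5,fy=5,interpolation=cv2.INTER_CUBIC)
cv2.imwrite("pics/c16.png",cv2.cvtColor(crop,cv2.COLOR_RGB2BGR))
E
```

```text
[0.58896922 0.02341167 0.18856072] 0.012660783068943611
```

View pics/w16.png

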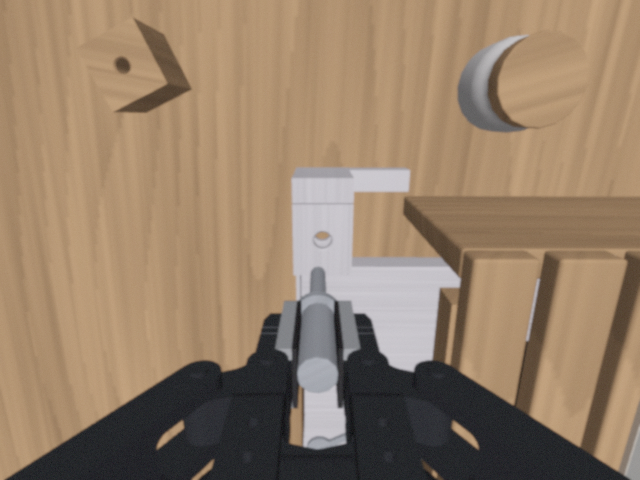

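View pics/c16.png

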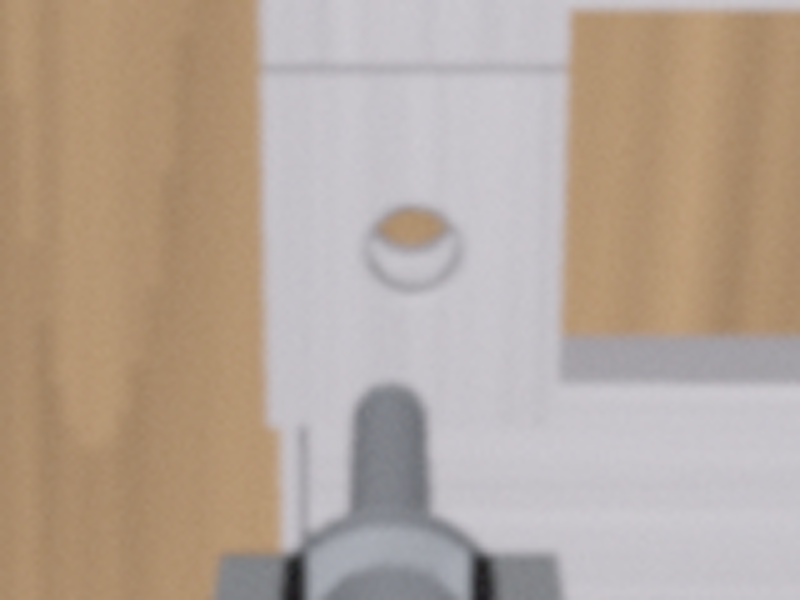

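```bash
python3 - <<'E'
from h import *
p=eyes.get_image("wrist"); z=np.mean([monitor.get_state()["position"][2]])
g=lambda a,b:(240+(a+.5)/5-.5,190+(b+.5)/5-.5)
M=at_z(p,*g(413,249),.058);T=at_z(p,*g(389,417),z-.0765+.004)
print(M,T,M-T,monitor.get_state()["position"])
E
```

```text
[0.59177894 0.02340457 0.058     ] [0.58864047 0.02237647 0.11624788] [ 0.00313847  0.0010281  -0.05824788] [0.58928334 0.02328031 0.18874788]
```

Call:
send_rows(deltas=[{"dp": [0.026,0.006,-0.08],"rotation": [0,0,0]},{"dp": [0.026,0.006,-0.18],"rotation": [0,0,0]},{"dp": [0.026,0.006,-0.28],"rotation": [0,0,0]},{"dp": [0.026,0.006,-0.35],"rotation": [0,0,0]},{"dp": [0.026,0.006,-0.35],"rotation": [0,0,0]},{"dp": [0.026,0.006,-0.35],"rotation": [0,0,0]},{"dp": [0.026,0.006,-0.35],"rotation": [0,0,0]}])

```text
clock: 30.62
position: [0.5939, 0.0233, 0.1469]
ee_rot: [0.0, 0.69, 0.724, 0.0]
contact_force: [0.0, 0.3, -1.2]
width: 0.013
```

```bash
python3 - <<'E'
from h import *
p=eyes.get_image("wrist"); print(monitor.get_state()["position"],monitor.get_state()["contact_force"])
crop=cv2.resize(p["color"][190:310,240:400],None,fx=5,fy=5,interpolation=cv2.INTER_CUBIC)
cv2.imwrite("pics/c17.png",cv2.cvtColor(crop,cv2.COLOR_RGB2BGR))
E
```

```text
[0.59399548 0.02321799 0.14715885] [-0.37085724  0.47827602 -0.22685444]
```

View pics/c17.png

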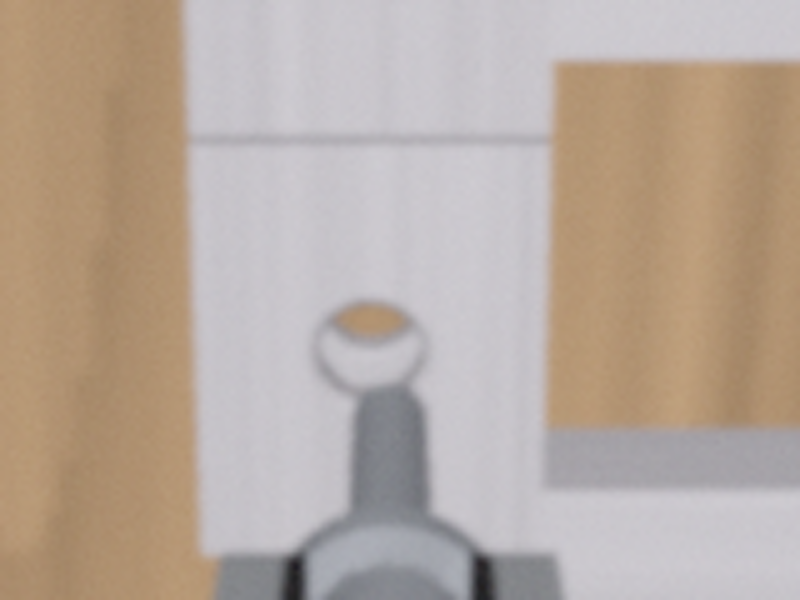

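```bash
python3 - <<'E'
from h import *
p=eyes.get_image("wrist"); z=monitor.get_state()["position"][2]
g=lambda a,b:(240+(a+.5)/5-.5,190+(b+.5)/5-.5)
M=at_z(p,*g(371,348),.058);T=at_z(p,*g(389,419),z-.0765+.004)
print(M,T,M-T,monitor.get_state()["position"])
E
```

```text
[0.59168002 0.02378697 0.058     ] [0.59381529 0.02192492 0.07479457] [-0.00213527  0.00186205 -0.01679457] [0.59403435 0.02320008 0.14729457]
```

Call:
send_rows(deltas=[{"dp": [-0.017,0.011,0],"rotation": [0,0,0]},{"dp": [-0.017,0.011,-0.03],"rotation": [0,0,0]},{"dp": [-0.017,0.011,-0.06],"rotation": [0,0,0]},{"dp": [-0.017,0.011,-0.06],"rotation": [0,0,0]},{"dp": [-0.017,0.011,-0.06],"rotation": [0,0,0]}])

```text
clock: 31.13
position: [0.5911, 0.0245, 0.1389]
ee_rot: [-0.0, 0.69, 0.724, -0.0]
contact_force: [-0.3, 0.1, -0.8]
width: 0.013
```

```bash
python3 - <<'E'
from h import *
p=eyes.get_image("wrist"); print(monitor.get_state()["position"],monitor.get_state()["contact_force"])
crop=cv2.resize(p["color"][190:310,240:400],None,fx=5,fy=5,interpolation=cv2.INTER_CUBIC)
cv2.imwrite("pics/c18.png",cv2.cvtColor(crop,cv2.COLOR_RGB2BGR))
E
```

```text
[0.59131598 0.02455364 0.13911546] [-0.13154414  0.19108206  0.17667111]
```

View pics/c18.png

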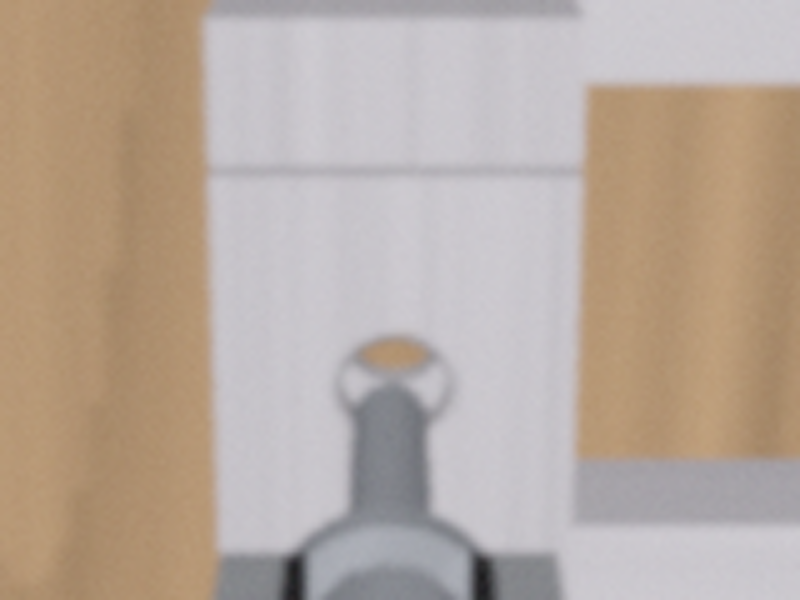

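Call:
send_rows(deltas=[{"dp": [0.003,0,-0.05],"rotation": [0,0,0]},{"dp": [0.003,0,-0.1],"rotation": [0,0,0]},{"dp": [0.003,0,-0.14],"rotation": [0,0,0]},{"dp": [0.003,0,-0.14],"rotation": [0,0,0]}])

```text
clock: 31.52
position: [0.5907, 0.0246, 0.1209]
ee_rot: [-0.001, 0.69, 0.724, -0.001]
contact_force: [-0.2, -0.0, -0.2]
width: 0.0124
```

Call:
send_rows(deltas=[{"dp": [0,0,-0.03],"rotation": [0,0,0]},{"dp": [0,0,-0.06],"rotation": [0,0,0]},{"dp": [0,0,-0.1],"rotation": [0,0,0]},{"dp": [0,0,-0.1],"rotation": [0,0,0]}])

```text
clock: 31.85
position: [0.5911, 0.0246, 0.1094]
ee_rot: [-0.001, 0.69, 0.724, -0.001]
contact_force: [0.2, 0.1, -1.0]
width: 0.013
```

Call:
send_rows(deltas=[{"dp": [0,0,-0.04],"rotation": [0,0,0]},{"dp": [0,0,-0.08],"rotation": [0,0,0]},{"dp": [0,0,-0.13],"rotation": [0,0,0]},{"dp": [0,0,-0.17],"rotation": [0,0,0]},{"dp": [0,0,-0.17],"rotation": [0,0,0]}])

```text
clock: 32.27
position: [0.5908, 0.0246, 0.0887]
ee_rot: [-0.001, 0.69, 0.724, -0.001]
contact_force: [-0.6, 0.1, -0.7]
width: 0.0129
```

Call:
send_rows(deltas=[{"dp": [0,0,-0.01],"rotation": [0,0,0]},{"dp": [0,0,-0.025],"rotation": [0,0,0]},{"dp": [0,0,-0.025],"rotation": [0,0,0]}])

```text
clock: 32.52
position: [0.5918, 0.0245, 0.087]
ee_rot: [-0.0, 0.69, 0.724, -0.0]
contact_force: [-0.1, 0.4, -0.3]
width: 0.0131
```

Call:
send_rows(deltas=[{"dp": [0,0,-0.015],"rotation": [0,0,0]},{"dp": [0,0,-0.025],"rotation": [0,0,0]},{"dp": [0,0,-0.025],"rotation": [0,0,0]}])

```text
clock: 32.77
position: [0.592, 0.0245, 0.0867]
ee_rot: [0.001, 0.69, 0.724, 0.0]
contact_force: [-4.5, 0.3, 12.4]
width: 0.0129
```

Collar contact (12 N) at the expected height. I'll relax slightly, release and lift.

Call:
send_rows(deltas=[{"dp": [0,0,0.02],"rotation": [0,0,0]},{"dp": [0,0,0.02],"rotation": [0,0,0]},{"dp": [0,0,0.02],"rotation": [0,0,0]},{"dp": [0,0,0.02],"rotation": [0,0,0]}], fingers=-0.2)

```text
clock: 33.1
position: [0.5918, 0.0245, 0.0864]
ee_rot: [0.0, 0.69, 0.724, 0.0]
contact_force: [-0.2, 0.1, 0.5]
width: 0.0507
```

Call:
send_rows(deltas=[{"dp": [0,0,0.15],"rotation": [0,0,0]},{"dp": [0,0,0.4],"rotation": [0,0,0]},{"dp": [0,0,0.7],"rotation": [0,0,0]},{"dp": [0,0,0.95],"rotation": [0,0,0]},{"dp": [0,0,1],"rotation": [0,0,0]},{"dp": [0,0,1],"rotation": [0,0,0]},{"dp": [0,0,1],"rotation": [0,0,0]}])

```text
clock: 33.68
position: [0.5914, 0.0246, 0.2059]
ee_rot: [-0.0, 0.69, 0.724, -0.0]
contact_force: [-0.1, 0.3, 0.6]
width: 0.0514
```

```bash
python3 - <<'E'
from h import *
p=eyes.get_image("wrist"); save(p,"w20.png"); print(monitor.get_state()["position"])
W=cloud(p); m=(W[...,2]>.08)&(W[...,2]<.14)&(abs(W[...,0]-.592)<.02)&(abs(W[...,1]-.023)<.02)
P=W[m]; P=P[P[:,2]>np.percentile(P[:,2],90)-.003]; print(len(P),P.mean(0))
p=eyes.get_image("scene"); save(p,"s20.png")
p=eyes.get_image("top"); save(p,"t20.png")
E
```

```text
[0.59076303 0.02462783 0.20491045]
381 [0.59180377 0.02363581 0.10232684]
```

View pics/w20.png

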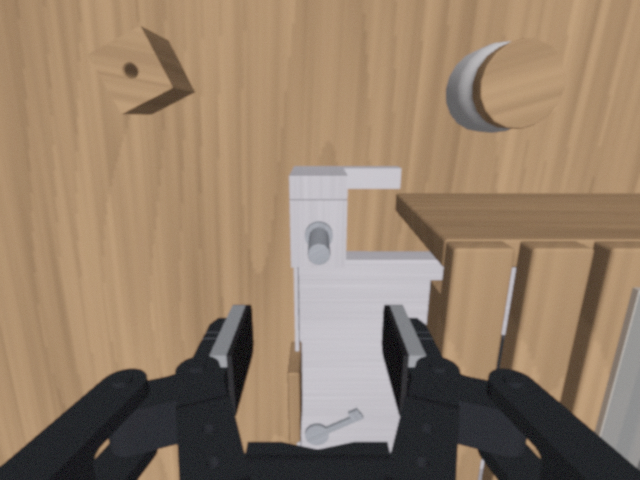

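View pics/s20.png

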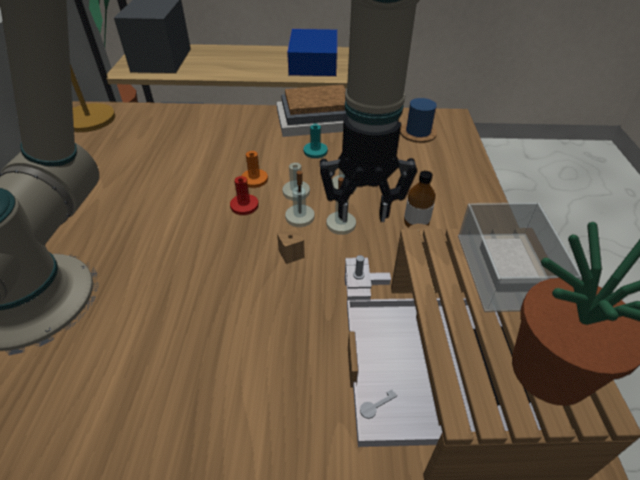

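The pin top is at z 0.102, so it's fully down. One empty vial seems to have shifted. I'll check the vials before handing in.

Call:
send_rows(deltas=[{"dp": [-0.3,-0.2,0.1],"rotation": [0,0,0]},{"dp": [-0.6,-0.5,0.3],"rotation": [0,0,0]},{"dp": [-0.8,-0.8,0.3],"rotation": [0,0,0]},{"dp": [-0.8,-1,0.3],"rotation": [0,0,0]},{"dp": [-0.8,-1,0.3],"rotation": [0,0,0]}])

```text
clock: 34.25
position: [0.4933, -0.101, 0.2421]
ee_rot: [0.001, 0.692, 0.722, -0.002]
contact_force: [0.1, -0.2, -0.4]
width: 0.0516
```

```bash
python3 - <<'E'
from h import *
p=eyes.get_image("top"); save(p,"t21.png")
s=eyes.get_image("scene")
crop=cv2.resize(s["color"][110:280,220:450],None,fx=3.4,fy=3.4,interpolation=cv2.INTER_CUBIC)
cv2.imwrite("pics/c21.png",cv2.cvtColor(crop,cv2.COLOR_RGB2BGR))
W=cloud(s)
for x,y in [(.477,.2347),(.559,.216)]:
  m=(W[...,2]>.085)&(W[...,2]<.14)&(abs(W[...,0]-x)<.02)&(abs(W[...,1]-y)<.02); P=W[m]; print(len(P),P[:,2].max() if len(P) else 0)
E
```

```text
0 0
79 0.12492334814137325
```

View pics/t21.png

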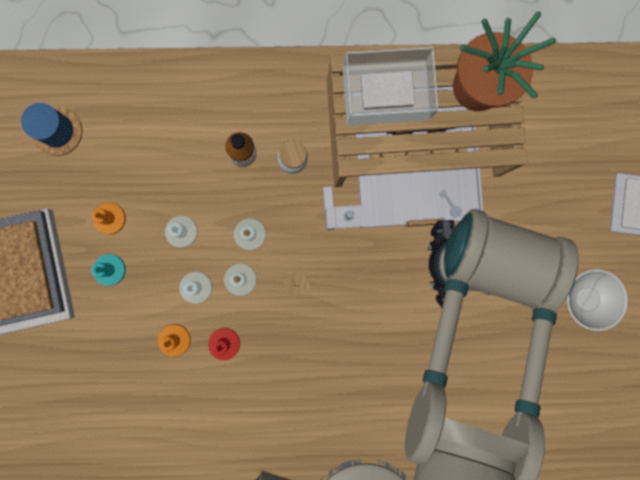

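View pics/c21.png

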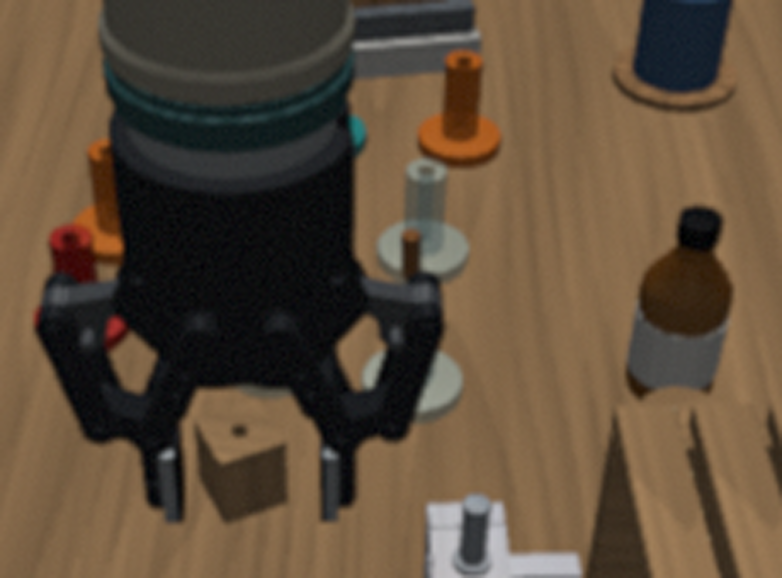

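Top view: the reeds stand in the vials at (249,234) and (240,279). An empty vial was nudged from (173,285) to (195,288) and is still upright. The pin is in the bracket, the tray is home with the key in it, and the refill and candle are standing. I'm handing in.

```bash
python3 -c "
from rig import manip
print(manip.sign_off())"
```

```text
the job is handed in; nothing more can be done
None
```

The job is handed in at about 34 s of the 210 s allowed, and by my last checks it was done as asked.

- **Reeds:** only two were in the block. Each now stands grip end up in its own clear glass vial, pushed to the bottom. The pushes met 10 N and 16 N, and both reed tops measured 0.124 m, as expected. Both vials are upright.
- **Tray and pin:** I pushed the tray home to its hard stop and checked that the ear hole lined up with the bracket hole. The pin then went down until its collar stopped on the bracket; its top measured 0.102 m, as it should when fully down.
- **Bystanders:** the key is still in the tray, and the refill bottle and candle are standing.
- **Moved vial:** during the run an empty vial was knocked about 4 cm aside while the gripper was away from it. It stayed upright, and I left it where it was.
- **Check that didn't read:** in the final scene view the gripper hid the reed in the vial nearest the robot, so its height gave no reading there. I relied on its earlier height measurement and the final top view.

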